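# Fit the water-filter tube into its push-fit head

## Robot

A 6-joint arm with a two-finger parallel gripper is mounted at the origin on the work surface. World frame = base frame: x ahead of the robot, y to its left, z up, the work surface at z = 0. Lengths are in m, angles in degrees, forces in N, time in s.
With the tool pointing down it reaches from about 0.25 to 0.725 m from the base axis. Payload 9.7 kg.
Tool frame: the origin (TCP) lies on the centre line of the jaws, within the pads' length; the fingertips stand 22 mm ahead of it and the grasp point (between the pads) lies 3 mm ahead of it; z points along the fingers, y is the direction in which the jaws open and shut (so a half turn about z gives the same grasp; the last joint's range is limited). The gripper opens to 85 mm and grips with 20 to 120 N. Pads are 22 mm wide; open, the fingers measure 114 mm over their backs; the gripper's body (76 mm by 85 mm) begins 54 mm behind the grasp point. The pads swing forward as they close: fully open they stand 13 mm farther back than shut.
Start: joints at [73.912, 4.979, 10.078, 95.1, 0, 90], TCP at [0.152, 0.528, 0.215] pointing down, gripper open.
Joint ranges: [-179.16, 179.16], [-48.56, 103.87], [-65.8, 70.77], [-126.05, 130.52], [-82.76, 87.17], [-180, 180]. Speed limits (degrees/s): [127.2, 127.2, 147.25, 180, 180, 180].

## Interface

Orientations are given as [roll, pitch, yaw] about the fixed x, y, z axes, in that order (R = Rz(yaw) Ry(pitch) Rx(roll)).
In Python, from workcell import monitor, eyes, job gives the robot as it stands. The module is installed in compiled form; this text tells all that it offers.
- The arm moves only by the tool drive_tool, never from a script. Its argument "plan" is a list of rows, each a list of 3 entries, a list of its own where there are three numbers: the opening, from 0 (shut) to 1 (fully open), then the shift along the world's x, y, z in m, then the turn about the world's z in degrees. In form: [[gripper, [x, y, z], yaw], ...]. A call has 1 to 10 rows; each row shifts and turns the commanded pose from where the row before left it; what a row does not reach is not made up. A row lasts 1/8 s, in which the tool goes at most 62.5 mm and 10.7 degrees, less where a joint would pass 70% of its speed; a pose out of reach is approached as far as the arm can. A call is refused whole if a number of a shift passes 0.0625 or a number of a turn 10.7, either way. A call with a gripper value outside its range is refused whole. The fingers move at their own pace and stop on an object; "grip_force" is the grip in N (left out, the last holds). Time passes only in rows, so rows that do not move let the fingers close. It gives the time, the measured TCP pose, the force and the opening at its end, in the units of the state.
- monitor.get_obs(): the state, without advancing time (a new reading comes with each control period).
- eyes.camera(name): name is "side" or "top"; returns (picture, depth): 480x640x3 uint8, red, green, blue; 480x640 float32, m along the optical axis (not along the pixel's ray), 0 where there is no reading.
- eyes.camera_params(name): a dict with "fx", "fy", "cx", "cy" (pixels), "extrinsics" (4x4, takes a point from world to camera coordinates). Camera axes: x right, y down, z forward; pixel columns grow to the right and rows downward; lengths in m; the calibration is good to about 2 mm. A picture is of the moment at which its call begins. camera_params takes no time and is no camera call.
- job.job_done(): hands the job in, once; it reports no verdict.
The state is a dict: "time": time; "q": joint angles; "qd": joint speeds; "joint_efforts": joint torques, N m; "ee_pos": TCP position; "tcp_rot": TCP orientation; "wrist_force": force on the tool from outside, world axes, zero at the start; "torque": the same for the moment, N m; "opening": finger opening in m.
Only numpy, scipy, OpenCV 4.12 (cv2) and the standard library are available. Lean on these libraries where they do the work, as an engineer would, in place of code of your own. Each camera call takes 0.05 s, during which the arm holds its last target.

## Task

Take the longest of the three white tubes out of the rack and push it straight down into the push-fit socket of the filter head, past the stiff seal, until it is fully home on the stop inside; push firmly but do not ram it. Then slide the lock fork's tab all the way in towards the tube and leave the tube standing there locked, with the other tubes and everything else where they were.

Things in the scene. Friction and masses are not known exactly. Their poses are not given: they have to be found in the camera images.
- tube_mid (a point): The tube to fit: the longest of three upright white rigid tubes in the black rack, 150 mm long, 16 mm diameter, about 50 g. Point on its axis half-way up (75 mm below its top); z runs up the tube. Its foot has a 3 mm chamfer. It starts standing 25 mm deep in a rack hole 2.5 mm wider than it; the rack's top is 35 mm above the table, the hole's floor 10 mm.
- tube_foot (a point): Point on the axis of that tube at its lower end; z runs up along the tube.
- mid_tube_mid (a point): Bystander: white tube 105 mm long, 16 mm diameter, standing in another hole of the rack; point at half its height. The three holes are 70 mm apart in a row; which tube stands in which hole varies.
- short_tube_mid (a point): Bystander: white tube 80 mm long, 16 mm diameter, in the third hole of the rack; point at half its height.
- head: Grey filter head on a dark steel foot; origin on the table under the socket. In its bore, sprung seal lips 18 mm below the mouth resist with 5 to 14 N as the foot passes, then drag on it (4 to 12 N) and hold it. Deeper, a lightly sprung brass valve poppet (under 0.5 N, 6 mm travel) stands on a solid stop 29 to 51 mm below the mouth: it differs each time and must be felt. Over 30 N on the stop is ramming.
- mouth (a point): Centre of the mouth of the vertical push-fit socket: upper rim of the black collet ring (24 mm outside, 19 mm inside diameter, 6 mm high) on the head, 96 mm above the table. x, y, z are the head's axes, z up. The bore below the ring is 17.6 mm wide with a 2 mm chamfer. The tube is home when its foot has pushed the poppet down on its stop: the force then rises hard.
- poppet (a joint): Travel of the valve poppet, in m: 0 = shut (no tube), 0.006 = down on its stop, tube home. Its telltale, a thin white pin beside the socket on the head's +x side, stands 8 mm out of its brass sleeve at 0 and 2 mm at 0.006; the pin cannot be pressed.
- lock_tab (a point): Lock fork's upright aluminium tab: 36 mm wide (head's x), 12 mm thick (head's y), its top 38 mm above the mouth, this point 14 mm below its top on the mid-plane. It slides along the head's y, on the +y side of the socket: 125 mm from the socket's axis when open, 95 mm when in. Push its outer face towards the socket (head's -y). The slide way's top is 8 mm below the mouth.
- lock (a joint): Travel of the lock fork, in m: 0 = fully open (starts at 0 to 0.006), 0.030 = fully in against its stop, fork astride the collet. It stays where it is left; sliding takes about 3 N.
- wrench: Bystander: wrench lying on the table; origin at its underside.
- tape: Bystander: roll of tape, 70 mm across, 24 mm high, lying flat; origin at its underside.
- jar: Bystander: small jar, 52 mm across, 75 mm high; origin at its underside.
- seal_ring: Bystander: rubber ring, 40 mm across, 8 mm high, lying flat; origin at its underside.
- driver: Bystander: screwdriver lying on the table; origin at its underside.

How it is judged:
By the outcome, as a careful person would: the job done as asked, in the order asked, and still so for the second after the job is handed in, with the robot touching nothing.
It also fails if it takes over 72 s, if anything falls off the work surface, if the arm or the gripper's body presses on something with over 40 N, if the wrist force passes 120 N, or if a joint passes its speed limit or range.

## Working session

There is one attempt and no reset: what is moved stays moved. The work goes in short steps, Python scripts to look and compute and a tool call to move; the robot and the scene stay as the last step left them, time stands still between calls to the robot, and variables do not carry over. Pictures are saved under pics/ and viewed, and the job is handed in when it is done.

Besides the shell and the picture viewer there is one more tool, called by a JSON object that holds its "fn" and its "kwargs", one argument or row to a line. drive_tool: Moves the arm, as the interface text tells. Its arguments: {"type":"object","properties":{"plan":{"type":"array","items":{"type":"array"}},"grip_force":{"type":"number"}},"required":["plan"]}

```bash
mkdir -p pics; ls
python3 - <<'E'
from workcell import monitor, eyes, job
import cv2, numpy as np
o=monitor.get_obs()
print({k:np.round(v,4).tolist() for k,v in o.items()})
for n in ("side","top"):
    p,d=eyes.camera(n)
    cv2.imwrite(f"pics/{n}0.png",p[:,:,::-1]); np.save(f"{n}0.npy",d); 
    c=eyes.camera_params(n); print(n,c)
E
```

```text
pics
{'time': 0.0, 'q': [73.9102, 5.0115, 10.0321, 95.1011, -0.0001, 90.0024], 'qd': [0.0829, 0.1061, -0.0723, 0.0304, 0.0052, -0.0595], 'joint_efforts': [-0.0006, -52.0387, 46.4806, 0.0164, -0.0001, 0.0], 'ee_pos': [0.1524, 0.5282, 0.2145], 'tcp_rot': [-179.9195, 0.0001, 163.9078], 'wrist_force': [-0.4322, -0.4167, 0.3835], 'torque': [0.0185, 0.0261, 0.0008], 'opening': 0.0852}
side {'fx': 610.8833296896715, 'fy': 610.8833296896715, 'cx': 319.86860861075405, 'cy': 233.9474563792761, 'extrinsics': array([[ 0.92471847, -0.38064121,  0.00283136, -0.56621603],
       [-0.27274552, -0.66775183, -0.69261633,  0.22316125],
       [ 0.26552896,  0.63970287, -0.72130064,  0.93851969],
       [ 0.        ,  0.        ,  0.        ,  1.        ]])}
top {'fx': 434.1805339069357, 'fy': 434.1805339069357, 'cx': 318.2624061034834, 'cy': 243.36815195201652, 'extrinsics': array([[-3.13620756e-02, -9.99507992e-01,  4.40375309e-04,
         8.46025604e-04],
       [-9.74373167e-01,  3.04752153e-02, -2.22863621e-01,
         6.31583130e-01],
       [ 2.22740550e-01, -7.41855560e-03, -9.74849533e-01,
         7.94092509e-01],
       [ 0.00000000e+00,  0.00000000e+00,  0.00000000e+00,
         1.00000000e+00]])}
```

View pics/side0.png

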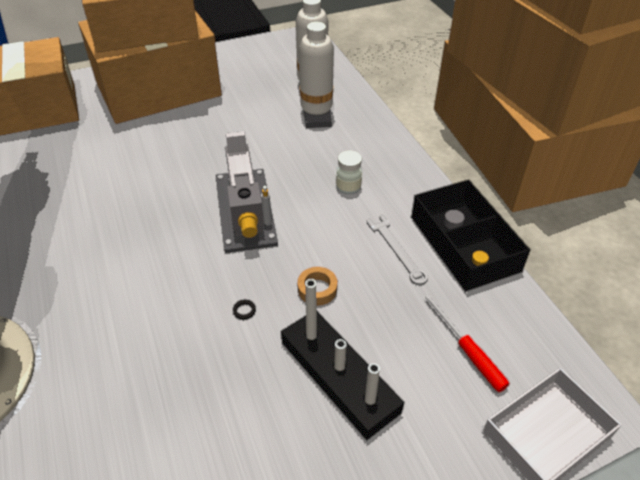

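View pics/top0.png

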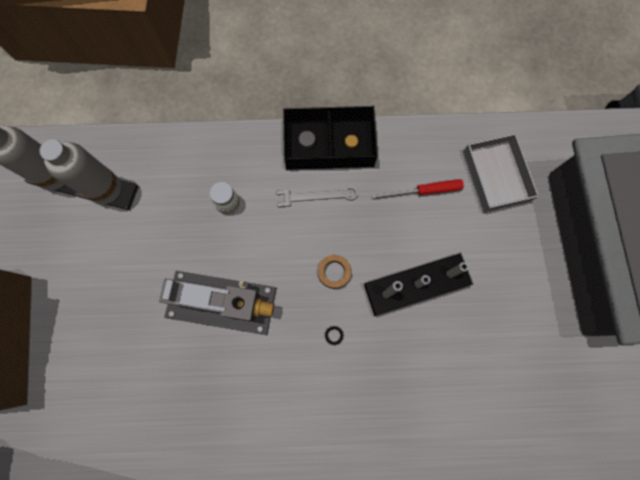

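```bash
cat > h.py <<'E'
import numpy as np, cv2
from workcell import monitor, eyes
def ray(n,u,v):
    c=eyes.camera_params(n);E=c["extrinsics"];R=E[:3,:3];t=E[:3,3]
    d=R.T@np.array([(u-c["cx"])/c["fx"],(v-c["cy"])/c["fy"],1.]);return -R.T@t,d
def onz(n,u,v,z):
    o,d=ray(n,u,v);return o+d*(z-o[2])/d[2]
def proj(n,p):
    c=eyes.camera_params(n);q=c["extrinsics"][:3,:3]@np.array(p)+c["extrinsics"][:3,3]
    return np.array([c["fx"]*q[0]/q[2]+c["cx"],c["fy"]*q[1]/q[2]+c["cy"]])
def tri(a,b):
    (o1,d1),(o2,d2)=ray(*a),ray(*b)
    s=np.linalg.lstsq(np.c_[d1,-d2],o2-o1,rcond=None)[0]
    p,q=o1+s[0]*d1,o2+s[1]*d2
    return (p+q)/2,np.linalg.norm(p-q)
def crop(img,x0,y0,x1,y1,s,f):
    cv2.imwrite(f,cv2.resize(img[y0:y1,x0:x1],None,fx=s,fy=s,interpolation=cv2.INTER_CUBIC))
def tile(parts,f):  # list of (img,x0,y0) 64x48-type crops of equal size
    cv2.imwrite(f,np.hstack(parts))
E
python3 - <<'E'
import cv2
from h import *
s=cv2.imread("pics/side0.png");t=cv2.imread("pics/top0.png")
crop(s,200,120,300,260,4,"pics/s_head.png")
crop(t,150,255,300,345,5,"pics/t_head.png")
crop(s,270,260,410,440,3,"pics/s_rack.png")
crop(t,355,245,485,325,6,"pics/t_rack.png")
E
```

```text
(no output)
```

View pics/s_head.png

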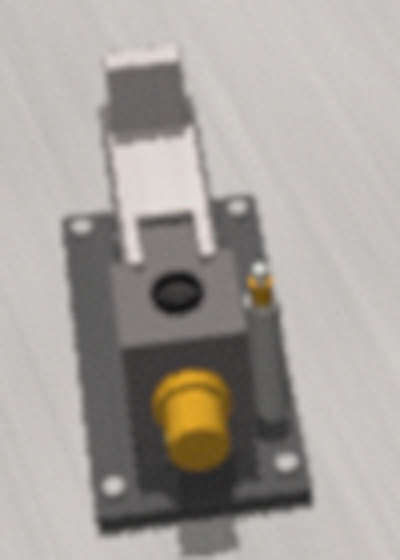

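View pics/t_head.png

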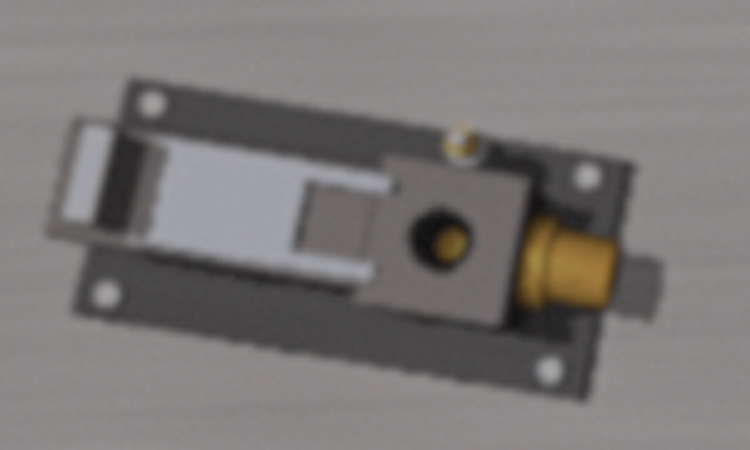

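View pics/s_rack.png

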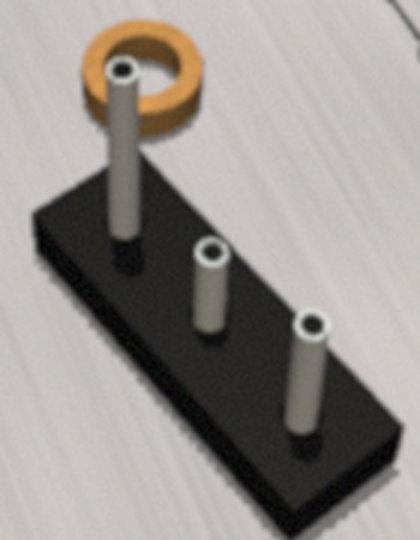

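View pics/t_rack.png

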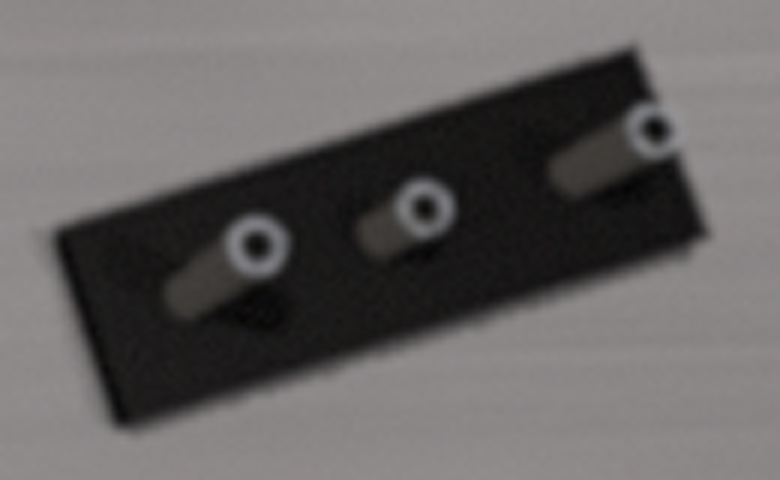

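Run:
```python
from h import *
im={"side":cv2.imread("pics/side0.png"),"top":cv2.imread("pics/top0.png")}
def outer(n,x0,y0,x1,y1,th,bright):
    g=cv2.cvtColor(im[n][y0:y1,x0:x1],cv2.COLOR_BGR2GRAY)
    g=cv2.resize(g,None,fx=6,fy=6,interpolation=cv2.INTER_CUBIC)
    m=((g>th) if bright else (g<th)).astype(np.uint8)*255
    cs=cv2.findContours(m,cv2.RETR_EXTERNAL,cv2.CHAIN_APPROX_NONE)[0]
    out=[]
    for c in cs:
        if len(c)>25:
            e=cv2.fitEllipse(c); out.append(((e[0][0]+.5)/6-.5+x0,(e[0][1]+.5)/6-.5+y0,e[1][0]/6,e[1][1]/6,cv2.contourArea(c)/36))
    return sorted(out,key=lambda r:-r[-1])[:3],g
for nm,n,b in [("long","side",(301,276,321,292)),("long","top",(388,276,409,296)),("short","side",(331,335,350,352)),("short","top",(416,270,434,288)),("mid","side",(364,360,384,377)),("mid","top",(455,258,468,276))]:
    for th in ((190,) if n=="side" else (110,130)): print(nm,n,th,np.round(outer(n,*b,th,1)[0],2).tolist())
for n,b,ths in [("side",(231,182,259,202),(35,50)),("top",(228,291,250,312),(50,70))]:
    for th in ths: print("mouth",n,th,np.round(outer(n,*b,th,0)[0],2).tolist())
```

```text
long side 190 [[317.73, 285.7, 5.5, 10.03, 30.71], [311.34, 286.51, 0.49, 2.55, 0.79]]
long top 110 [[397.19, 285.53, 7.91, 8.21, 25.4]]
long top 130 []
short side 190 [[347.04, 337.02, 5.22, 9.45, 26.21], [333.38, 353.47, 11.89, 15.88, 4.14]]
short top 110 [[423.94, 278.02, 3.8, 6.29, 8.25], [428.61, 278.54, 1.17, 3.59, 2.86]]
short top 130 []
mid side 190 [[377.11, 365.79, 14.21, 20.03, 123.46], [370.02, 369.52, 2.25, 5.6, 4.86], [375.73, 372.01, 0.85, 2.84, 1.71]]
mid top 110 [[463.82, 266.03, 7.14, 16.76, 32.75], [461.83, 268.85, 1.32, 3.79, 3.69]]
mid top 130 [[466.09, 260.32, 3.14, 8.99, 16.88]]
mouth side 35 [[244.05, 195.16, 3.86, 9.13, 15.26], [243.47, 190.83, 4.34, 8.66, 12.25]]
mouth side 50 [[243.81, 192.82, 9.58, 11.62, 87.28]]
mouth top 50 [[237.24, 302.35, 10.84, 10.88, 66.29]]
mouth top 70 [[237.56, 302.5, 12.36, 12.48, 120.31]]
```

Run:
```python
from h import *
im={"side":cv2.imread("pics/side0.png"),"top":cv2.imread("pics/top0.png")}
def blob(n,u,v,th,r=7):
    x0,y0=int(u)-r,int(v)-r
    g=cv2.cvtColor(im[n][y0:y0+2*r+1,x0:x0+2*r+1],cv2.COLOR_BGR2GRAY)
    g=cv2.resize(g,None,fx=8,fy=8,interpolation=cv2.INTER_CUBIC)
    l,lab,st,ce=cv2.connectedComponentsWithStats((g<th).astype(np.uint8))
    c=(np.array([u-x0,v-y0])+.5)*8-.5
    L=lab[int(c[1]),int(c[0])]
    if L==0: return None
    a=(ce[L]+.5)/8-.5+[x0,y0]
    return a,st[L,4]/64,st[L,2]/8,st[L,3]/8
S={}
for nm,n,u,v,th in [("long","side",310.5,283.2,110),("long","top",397.7,285.6,75),("short","side",340.3,343.6,110),("short","top",425.5,279.6,75),("mid","side",374,368,110),("mid","top",463.9,266.2,75),
  ("mouth","side",244,192.8,60),("mouth","top",237.5,302.4,60)]:
    b=blob(n,u,v,th,8); S[nm,n]=b; print(nm,n,b)
for nm,z in [("long",.16),("short",.09),("mid",.115),("mouth",.096)]:
    a,b=S[nm,"side"],S[nm,"top"]
    if a and b:
        print(nm,onz("side",*a[0],z)[:2].round(4),onz("top",*b[0],z)[:2].round(4),[x if np.isscalar(x) else x.round(4) for x in tri(("side",*a[0]),("top",*b[0]))])
# head axes: plate screws (top), pin
pts=[(152,103),(588,176),(107,294),(549,370),(459,138)]
for p in pts:
    u,v=(np.array(p)+.5)/5-.5+[150,255]; print(onz("top",u,v,.012).round(4))
pts=[(81,226),(237,205),(114,485),(287,461)]
for p in pts:
    u,v=(np.array(p)+.5)/4-.5+[200,120]; print(onz("side",u,v,.012).round(4))
```

```text
long side (array([310.27412064, 282.8167735 ]), np.float64(23.765625), np.float64(6.125), np.float64(4.75))
long top (array([397.42083333, 285.49904762]), np.float64(16.40625), np.float64(4.625), np.float64(4.625))
short side (array([340.34505208, 343.448606  ]), np.float64(25.5), np.float64(6.375), np.float64(5.375))
short top (array([425.3948991, 279.367713 ]), np.float64(13.9375), np.float64(4.0), np.float64(4.25))
mid side (array([373.69851434, 367.78438781]), np.float64(30.5), np.float64(6.75), np.float64(5.875))
mid top (array([463.76364007, 266.18668567]), np.float64(14.390625), np.float64(4.5), np.float64(4.375))
mouth side None
mouth top (array([236.65922756, 302.1086722 ]), np.float64(85.109375), np.float64(12.125), np.float64(12.25))
long [ 0.5339 -0.1536] [ 0.5313 -0.1539] [array([ 0.5324, -0.1541,  0.1607]), np.float64(0.0024027222586011235)]
short [ 0.5529 -0.221 ] [ 0.55   -0.2214] [array([ 0.5512, -0.2215,  0.091 ]), np.float64(0.0027579852351707827)]
mid [ 0.5716 -0.2885] [ 0.5691 -0.2888] [array([ 0.5701, -0.2889,  0.1158]), np.float64(0.0023225005747171063)]
[0.5854 0.2727 0.012 ]
[0.549 0.09  0.012]
[0.5066 0.288  0.012 ]
[0.4702 0.1063 0.012 ]
[0.5666 0.1438 0.012 ]
[0.5104 0.2906 0.012 ]
[0.5896 0.2762 0.012 ]
[0.4743 0.1089 0.012 ]
[0.5531 0.0932 0.012 ]
```

{"fn": "drive_tool", "kwargs": {
  "plan": [
    [1,[0.027,-0.0485,0],-5.8],
    [1,[0.027,-0.0485,0],-5.8],
    [1,[0.027,-0.0485,0],-5.8],
    [1,[0.027,-0.0485,0],-5.8],
    [1,[0.027,-0.0485,0],-5.8],
    [1,[0.027,-0.0485,0],-5.8],
    [1,[0.027,-0.0485,0],-5.8],
    [1,[0.027,-0.0485,0],-5.8],
    [1,[0.027,-0.0485,0],-5.8],
    [1,[0.027,-0.0485,0],-5.8]
  ],
  "grip_force": 70
}}

```text
time: 1.35
ee_pos: [0.4229, 0.0416, 0.2151]
tcp_rot: [180.0, -0.0, 105.7]
wrist_force: [1.0, 2.2, 0.1]
opening: 0.0855
```

Run:
```python
from h import *
a=("side",243.9,192.6);b=("top",237.3,302.3)
for z in (.093,.096): print(onz(*a,z).round(4),onz(*b,z).round(4))
print([x.round(4) for x in tri(a,b)])
```

```text
[0.5206 0.1363 0.093 ] [0.5173 0.1372 0.093 ]
[0.5199 0.133  0.096 ] [0.517  0.1367 0.096 ]
[array([0.5191, 0.137 , 0.0925]), np.float64(0.0034)]
```

{"fn": "drive_tool", "kwargs": {
  "plan": [
    [1,[0.0274,-0.0489,0],0],
    [1,[0.0274,-0.0489,0],0],
    [1,[0.0274,-0.0489,0],0],
    [1,[0.0273,-0.049,0],0],
    [1,[0,0,0],0],
    [1,[0,0,0],0]
  ]
}}

```text
time: 2.1
ee_pos: [0.5316, -0.1521, 0.2147]
tcp_rot: [-179.9, -0.0, 105.9]
wrist_force: [0.5, 0.6, -0.2]
opening: 0.0853
```

Run:
```python
from h import *
o=monitor.get_obs();print(o["ee_pos"],o["tcp_rot"])
p,_=eyes.camera("side");q,_=eyes.camera("top")
cv2.imwrite("pics/s1.png",np.hstack([cv2.resize(p[180:430,240:440,::-1],None,fx=2,fy=2),cv2.resize(q[180:380,330:530,::-1],None,fx=2,fy=2,)[:500].copy() if 0 else cv2.resize(q[165:365,330:530,::-1],(400,500))]))
```

```text
[ 0.53155753 -0.15208091  0.21471136] [-1.79942685e+02 -4.91658091e-02  1.05880869e+02]
```

View pics/s1.png

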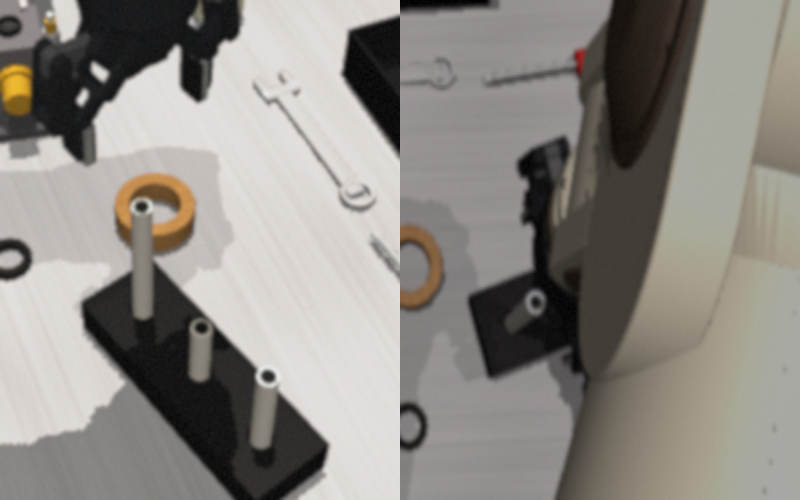

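{"fn": "drive_tool", "kwargs": {
  "plan": [
    [1,[0.001,-0.0014,-0.03],0],
    [1,[0,0,-0.032],0],
    [1,[0,0,-0.02],0],
    [1,[0,0,0],0],
    [0,[0,0,0],0],
    [0,[0,0,0],0],
    [0,[0,0,0],0],
    [0,[0,0,0],0]
  ]
}}

```text
time: 3.2
ee_pos: [0.5331, -0.1537, 0.1337]
tcp_rot: [180.0, 0.0, 105.9]
wrist_force: [-0.1, -0.4, 11.9]
opening: 0.0126
```

Run:
```python
from h import *
o=monitor.get_obs();print(o["ee_pos"],o["tcp_rot"],o["wrist_force"],o["opening"])
p,_=eyes.camera("side")
cv2.imwrite("pics/s2.png",cv2.resize(p[180:430,240:440,::-1],None,fx=2,fy=2))
```

```text
[ 0.53313626 -0.15374009  0.13366785] [1.79964651e+02 2.24729689e-02 1.05906007e+02] [-0.1355194  -0.42203709 11.88002601] 0.012633249250486785
```

View pics/s2.png

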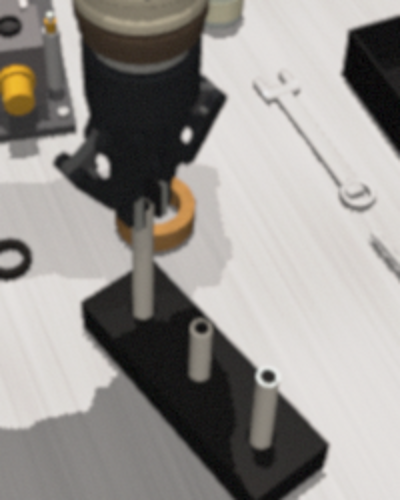

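Run:
```python
from h import *
o=monitor.get_obs();print(o["time"],o["ee_pos"],o["wrist_force"],o["opening"],o["torque"])
p,_=eyes.camera("side");q,_=eyes.camera("top")
cv2.imwrite("pics/s3.png",np.hstack([cv2.resize(p[240:350,270:360,::-1],(450,550),interpolation=2),cv2.resize(q[240:350,350:420,::-1],(350,550))]))
o=monitor.get_obs();print(o["time"],o["opening"],o["wrist_force"])
print(proj("side",o["ee_pos"]),proj("top",o["ee_pos"]))
```

```text
3.25 [ 0.53322721 -0.1538041   0.13382445] [ 0.27672982 -0.26036375  1.7836697 ] 0.012519553254123017 [-0.03570663  0.03334372  0.01436978]
3.35 0.01241188838434795 [ 0.41011409 -0.39749755  4.78885081]
[310.04166782 294.52047875] [394.66897038 286.3376362 ]
```

View pics/s3.png

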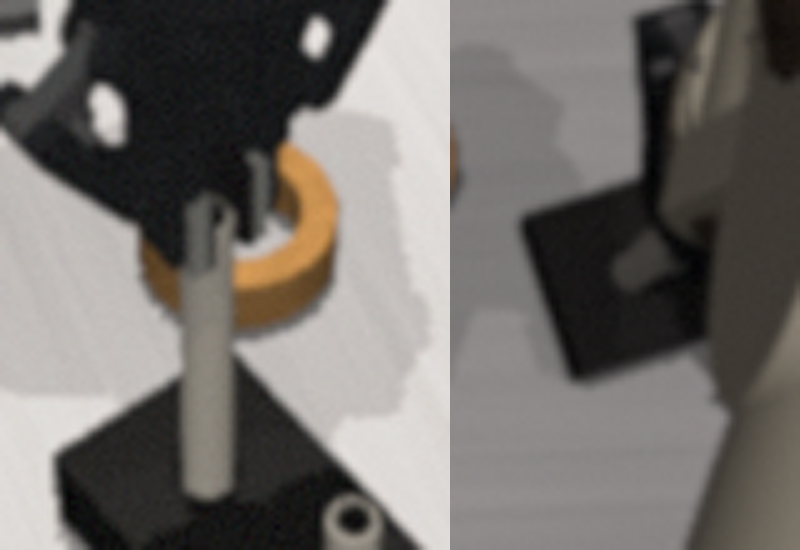

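{"fn": "drive_tool", "kwargs": {
  "plan": [
    [0,[0,0,0],0],
    [0,[0,0,0],0]
  ]
}}

```text
time: 3.6
ee_pos: [0.5332, -0.1538, 0.1338]
tcp_rot: [180.0, 0.0, 105.9]
wrist_force: [0.5, -1.0, 5.3]
opening: 0.0125
```

Run:
```python
from h import *
p,d=eyes.camera("side")
o=monitor.get_obs();print(o["time"],o["ee_pos"],o["wrist_force"],o["opening"],o["torque"])
cv2.imwrite("pics/s4.png",cv2.resize(p[255:345,280:350,::-1],(560,600),interpolation=2))
# depth points world for crop
c=eyes.camera_params("side")
def w(u,v):
    z=d[v,u];x=np.array([(u-c["cx"])/c["fx"]*z,(v-c["cy"])/c["fy"]*z,z]);E=c["extrinsics"];return (E[:3,:3].T@(x-E[:3,3])).round(3)
for v in (276,280,284,288,292,296,305,320): print(v,[ (u,*w(u,v)) for u in (308,312,316,321,324)])
```

```text
3.65 [ 0.53318939 -0.15378753  0.13378176] [-1.06776661  0.17328177  6.17016185] 0.012055491110373621 [-0.01823543  0.03576545  0.01016656]
276 [(308, np.float64(0.524), np.float64(-0.17), np.float64(0.198)), (312, np.float64(0.539), np.float64(-0.147), np.float64(0.165)), (316, np.float64(0.543), np.float64(-0.153), np.float64(0.17)), (321, np.float64(0.547), np.float64(-0.162), np.float64(0.178)), (324, np.float64(0.554), np.float64(-0.157), np.float64(0.17))]
280 [(308, np.float64(0.525), np.float64(-0.167), np.float64(0.185)), (312, np.float64(0.532), np.float64(-0.164), np.float64(0.179)), (316, np.float64(0.542), np.float64(-0.156), np.float64(0.165)), (321, np.float64(0.547), np.float64(-0.162), np.float64(0.169)), (324, np.float64(0.554), np.float64(-0.157), np.float64(0.161))]
284 [(308, np.float64(0.525), np.float64(-0.168), np.float64(0.178)), (312, np.float64(0.532), np.float64(-0.165), np.float64(0.171)), (316, np.float64(0.542), np.float64(-0.155), np.float64(0.155)), (321, np.float64(0.547), np.float64(-0.162), np.float64(0.16)), (324, np.float64(0.602), np.float64(-0.
[... 967 characters left out ...]
85), np.float64(-0.083), np.float64(0.022))]
305 [(308, np.float64(0.528), np.float64(-0.157), np.float64(0.115)), (312, np.float64(0.534), np.float64(-0.16), np.float64(0.116)), (316, np.float64(0.572), np.float64(-0.079), np.float64(-0.001)), (321, np.float64(0.58), np.float64(-0.084), np.float64(0.0)), (324, np.float64(0.584), np.float64(-0.087), np.float64(0.001))]
320 [(308, np.float64(0.528), np.float64(-0.156), np.float64(0.077)), (312, np.float64(0.533), np.float64(-0.16), np.float64(0.079)), (316, np.float64(0.551), np.float64(-0.133), np.float64(0.035)), (321, np.float64(0.558), np.float64(-0.136), np.float64(0.035)), (324, np.float64(0.563), np.float64(-0.138), np.float64(0.035))]
```

View pics/s4.png

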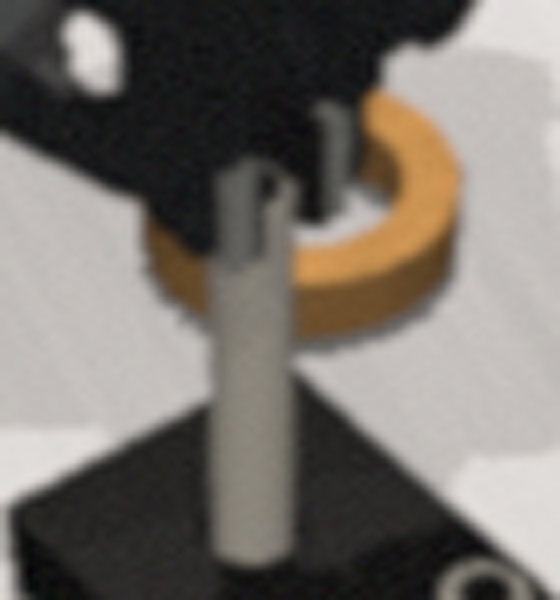

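Run:
```python
from h import *
for z in (.112,.125,.14,.155): print(z,proj("side",(.5304,-.166,z)), proj("side",(.5332,-.1538,z)))
for z in (.19,.2,.21,.22,.23): print(z,proj("side",(.5316-.048,-.1521-.014,z)))
```

```text
0.112 [311.48841985 310.46074651] [310.17477956 303.69310757]
0.125 [311.42489224 305.04406852] [310.09804478 298.25718385]
0.14 [311.34989377 298.64932916] [310.0074743  291.84113329]
0.155 [311.27301121 292.09394241] [309.91465088 285.26548374]
0.19 [278.88256872 286.29504166]
0.2 [278.54164362 281.57502116]
0.21 [278.19464069 276.77085468]
0.22 [277.84139595 271.8802718 ]
0.23 [277.48173944 266.90091972]
```

{"fn": "drive_tool", "kwargs": {
  "plan": [
    [1,[0,0,0],0],
    [1,[0,0,0],0],
    [1,[0,0,0],0],
    [1,[0,0,0],0],
    [1,[0,0,0],0]
  ]
}}

```text
time: 4.28
ee_pos: [0.5329, -0.1536, 0.1331]
tcp_rot: [-180.0, -0.0, 105.9]
wrist_force: [0.1, 0.2, -0.0]
opening: 0.0855
```

Run:
```python
from h import *
p,d=eyes.camera("side")
o=monitor.get_obs();print(o["time"],o["ee_pos"],o["wrist_force"],o["opening"])
cv2.imwrite("pics/s5.png",cv2.resize(p[200:350,230:390,::-1],(800,600),interpolation=2))
c=eyes.camera_params("side");E=c["extrinsics"]
v,u=np.mgrid[0:480,0:640];X=np.stack([(u-c["cx"])/c["fx"]*d,(v-c["cy"])/c["fy"]*d,d],-1)
W=(X-E[:3,3])@E[:3,:3]
np.save("W.npy",W)
t=np.array(o["ee_pos"]);a=np.deg2rad(105.9);ex=np.array([np.cos(a),np.sin(a)]);ey=np.array([np.sin(a),-np.cos(a)])
R=W[...,:2]-t[:2];jx=R@ex;jy=R@ey
for lo,hi in [(-.07,-.02),(.02,.07)]:
    m=(d>0)&(np.abs(jx)<.03)&(jy>lo)&(jy<hi)&(W[...,2]>.06)&(W[...,2]<.26)
    z=W[...,2][m];k=np.argsort(z)[:400:40]
    print(lo,m.sum(),[(round(z[i],3),round(jx[m][i],3),round(jy[m][i],3),int(u[m][i]),int(v[m][i])) for i in k])
```

```text
4.325 [ 0.53291961 -0.15363571  0.13316022] [-0.07071627 -0.21592788 -0.34916367] 0.08551122319781669
-0.07 1239 [(np.float64(0.164), np.float64(-0.007), np.float64(-0.048), 285, 301), (np.float64(0.175), np.float64(0.001), np.float64(-0.055), 277, 295), (np.float64(0.18), np.float64(-0.007), np.float64(-0.052), 282, 295), (np.float64(0.187), np.float64(-0.011), np.float64(-0.043), 289, 291), (np.float64(0.192), np.float64(-0.005), np.float64(-0.055), 279, 290), (np.float64(0.202), np.float64(-0.007), np.float64(-0.055), 280, 286), (np.float64(0.209), np.float64(-0.012), np.float64(-0.069), 273, 290), (np.float64(0.212), np.float64(-0.013), np.float64(-0.066), 275, 288), (np.float64(0.214), np.float64(-0.011), np.float64(-0.047), 286, 279), (np.float64(0.216), np.float64(0.006), np.float64(-0.043), 281, 269)]
0.02 830 [(np.float64(0.162), np.float64(-0.002), np.float64(0.045), 335, 268), (np.float64(0.171), np.float64(-0.007), np.float64(0.057), 344, 262), (np.float64(0.176), np.float64(-0.011), np.float64(0.044), 339, 266), (np.float64(0.182), np.float64(-0.012), np.float64(0.045), 340, 263), (np.float64(0.188), np.float64(-0.012), np.float64(0.045), 340, 260), (np.float64(0.193), np.float64(0.001), np.float64(0.044), 334, 253), (np.float64(0.199), np.float64(-0.008), np.float64(0.046), 339, 253), (np.float64(0.209), np.float64(-0.013), np.float64(0.049), 343, 249), (np.float64(0.213), np.float64(-0.005), np.float64(0.055), 343, 242), (np.float64(0.215), np.float64(0.002), np.float64(0.056), 340, 238)]
```

View pics/s5.png

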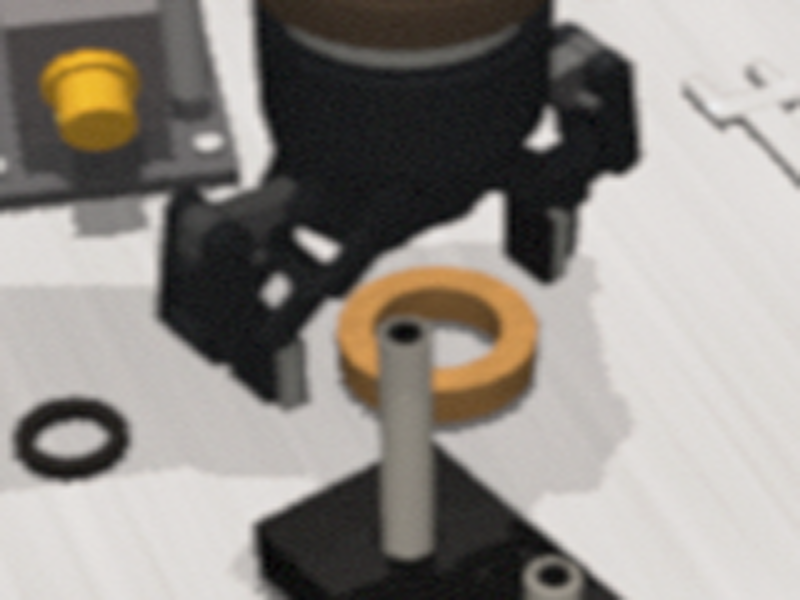

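{"fn": "drive_tool", "kwargs": {
  "plan": [
    [1,[0,0,-0.02],0],
    [1,[0,0,-0.012],0],
    [1,[0,0,-0.008],0],
    [1,[0,0,0],0]
  ]
}}

```text
time: 4.82
ee_pos: [0.5326, -0.1536, 0.0927]
tcp_rot: [-180.0, -0.0, 105.9]
wrist_force: [-0.7, 0.4, 0.6]
opening: 0.0857
```

Run:
```python
from h import *
p,d=eyes.camera("side")
o=monitor.get_obs();print(o["time"],o["ee_pos"],o["wrist_force"],o["opening"])
cv2.imwrite("pics/s6.png",cv2.resize(p[200:350,230:390,::-1],(800,600),interpolation=2))
```

```text
4.875 [ 0.53290433 -0.15364197  0.09330886] [ 0.25617613 -0.56872368  0.42268926] 0.08531764910484618
```

View pics/s6.png

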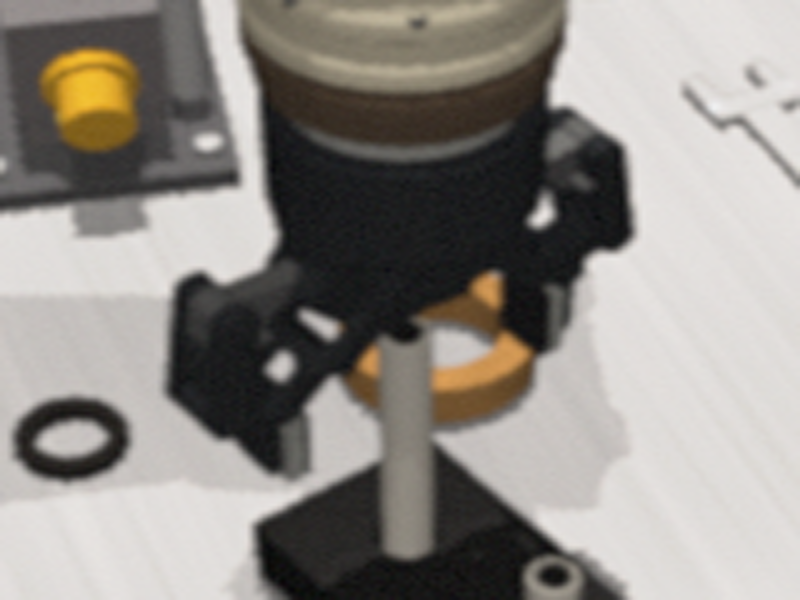

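The pads (crop about (295,450) and (555,310)) now flank the tube well below its top at (403,330). Closing now.

{"fn": "drive_tool", "kwargs": {
  "plan": [
    [0,[0,0,0],0],
    [0,[0,0,0],0],
    [0,[0,0,0],0],
    [0,[0,0,0],0],
    [0,[0,0,0],0]
  ],
  "grip_force": 70
}}

```text
time: 5.5
ee_pos: [0.533, -0.1537, 0.0935]
tcp_rot: [180.0, 0.0, 105.9]
wrist_force: [0.2, -0.6, 1.8]
opening: 0.0142
```

Run:
```python
from h import *
p,d=eyes.camera("side")
o=monitor.get_obs();print(o["time"],o["ee_pos"],o["wrist_force"],o["opening"])
cv2.imwrite("pics/s7.png",cv2.resize(p[200:350,230:390,::-1],(800,600),interpolation=2))
```

```text
5.55 [ 0.53305622 -0.15368181  0.09347631] [-0.36455599  0.65381904  3.8902805 ] 0.014678300480129497
```

View pics/s7.png

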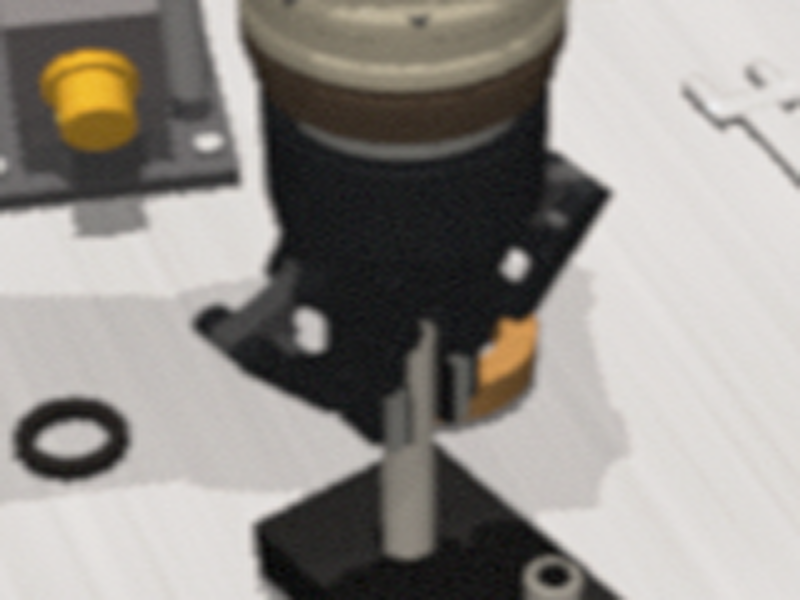

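{"fn": "drive_tool", "kwargs": {
  "plan": [
    [0,[0,0,0.01],0],
    [0,[0,0,0.03],0],
    [0,[0,0,0.045],0],
    [0,[0,0,0.045],0],
    [0,[0,0,0],0]
  ]
}}

```text
time: 6.18
ee_pos: [0.5341, -0.154, 0.2275]
tcp_rot: [179.7, 0.2, 105.9]
wrist_force: [0.6, -0.7, -1.3]
opening: 0.0146
```

Run:
```python
from h import *
p,d=eyes.camera("side")
o=monitor.get_obs();print(o["time"],o["ee_pos"],o["wrist_force"],o["opening"])
cv2.imwrite("pics/s8.png",cv2.resize(p[200:350,230:390,::-1],(800,600),interpolation=2))
```

```text
6.225 [ 0.53360649 -0.15384097  0.22495667] [ 0.30233809  0.14677631 -0.64085912] 0.014216207834923354
```

View pics/s8.png

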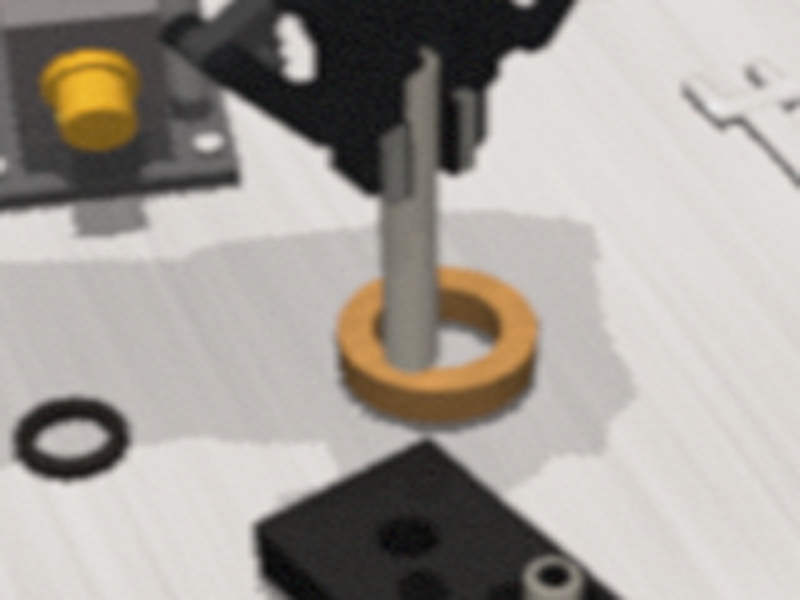

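{"fn": "drive_tool", "kwargs": {
  "plan": [
    [0,[-0.0021,0.02,0],-3.4],
    [0,[-0.0021,0.04,0],-3.4],
    [0,[-0.0021,0.045,0],-3.4],
    [0,[-0.0021,0.045,0],-3.4],
    [0,[-0.0021,0.045,0],-3.4],
    [0,[-0.0021,0.045,0],-3.4],
    [0,[-0.0019,0.035,0],-3.4],
    [0,[0,0.015,0],-3.4],
    [0,[0,0,0],0],
    [0,[0,0,0],0]
  ]
}}

```text
time: 7.48
ee_pos: [0.5182, 0.1358, 0.2225]
tcp_rot: [-179.9, 0.0, 78.8]
wrist_force: [-0.6, 0.2, -0.8]
opening: 0.0144
```

Run:
```python
from h import *
p,d=eyes.camera("side");q,_=eyes.camera("top")
o=monitor.get_obs();print(o["time"],o["ee_pos"],o["tcp_rot"],o["wrist_force"],o["opening"])
cv2.imwrite("pics/sf9.png",p[:,:,::-1]);cv2.imwrite("pics/tf9.png",q[:,:,::-1])
cv2.imwrite("pics/s9.png",np.hstack([cv2.resize(p[110:260,200:300,::-1],(400,600),interpolation=2),cv2.resize(q[230:350,180:260,::-1],(400,600),interpolation=2)]))
```

```text
7.575 [0.51840018 0.13552571 0.22292977] [-1.79981578e+02  1.73367624e-02  7.87019564e+01] [-0.48250227 -0.04378046 -0.19876297] 0.0141251670927582
```

View pics/s9.png

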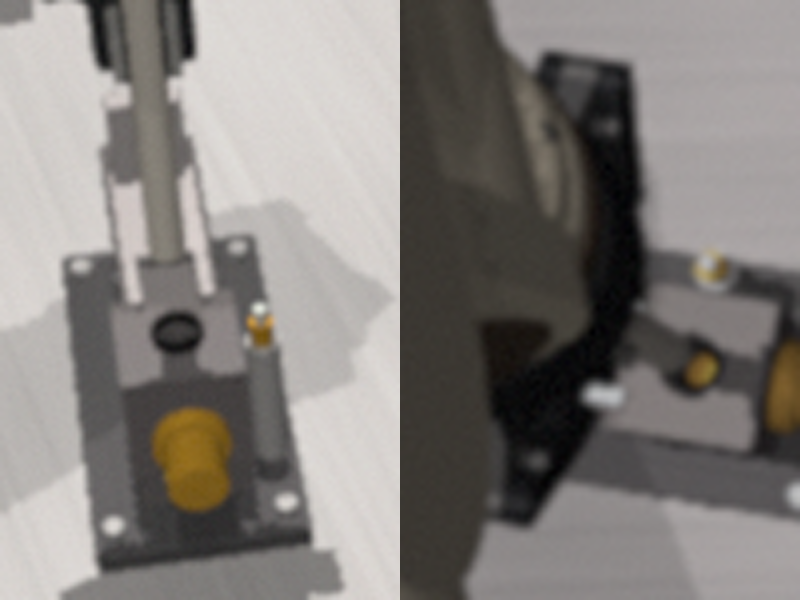

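Run:
```python
from h import *
s=cv2.cvtColor(cv2.imread("pics/sf9.png"),cv2.COLOR_BGR2GRAY).astype(float)
for v in (130,140,150,160,168): print(v,s[v,230:250].astype(int).tolist())
T=(.5184,.1355)
for z in (.135,.16,.19): print(z,proj("side",(*T,z)).round(2),proj("top",(*T,z)).round(2))
print(proj("side",(.519,.1365,.096)),proj("top",(.519,.1365,.096)))
t=cv2.imread("pics/tf9.png");crop(t,220,285,260,315,15,"pics/t9b.png")
```

```text
130 [130, 113, 101, 109, 119, 120, 123, 120, 117, 113, 105, 120, 175, 203, 205, 209, 215, 218, 216, 214]
140 [107, 106, 105, 105, 115, 123, 126, 130, 128, 122, 116, 104, 97, 98, 109, 143, 188, 207, 209, 214]
150 [108, 105, 106, 104, 105, 113, 123, 126, 128, 126, 124, 116, 109, 97, 99, 104, 104, 117, 136, 184]
160 [200, 201, 201, 200, 196, 166, 132, 123, 128, 128, 128, 123, 117, 109, 120, 173, 201, 209, 202, 175]
168 [197, 203, 200, 203, 202, 196, 169, 134, 124, 127, 131, 127, 124, 115, 108, 124, 177, 205, 210, 207]
0.135 [240.73 175.34] [234.   299.54]
0.16 [239.4  164.24] [231.28 298.14]
0.19 [237.76 150.39] [227.77 296.34]
[242.85378094 191.50675087] [237.39111339 301.24230233]
```

View pics/t9b.png

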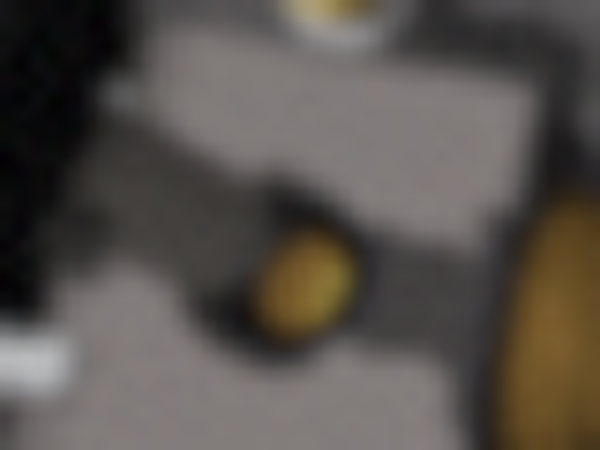

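{"fn": "drive_tool", "kwargs": {
  "plan": [
    [0,[0.0006,0.0014,-0.01],0],
    [0,[0,0,-0.016],0],
    [0,[0,0,-0.01],0],
    [0,[0,0,0],0]
  ],
  "grip_force": 90
}}

```text
time: 8.07
ee_pos: [0.5184, 0.1376, 0.1859]
tcp_rot: [-179.9, 0.0, 78.7]
wrist_force: [-0.8, -0.3, -0.3]
opening: 0.0141
```

Run:
```python
from h import *
p,d=eyes.camera("side");q,_=eyes.camera("top")
o=monitor.get_obs();print(o["time"],o["ee_pos"],o["tcp_rot"],o["wrist_force"],o["opening"])
cv2.imwrite("pics/s10.png",np.hstack([cv2.resize(p[145:220,215:275,::-1],(480,600),interpolation=2),cv2.resize(q[270:330,210:250,::-1],(320,600),interpolation=2)]))
```

```text
8.175 [0.51897784 0.13773099 0.18726324] [1.79998915e+02 6.51981914e-04 7.87111740e+01] [ 0.01647959 -0.01026231  0.31357236] 0.013727656767412983
```

View pics/s10.png

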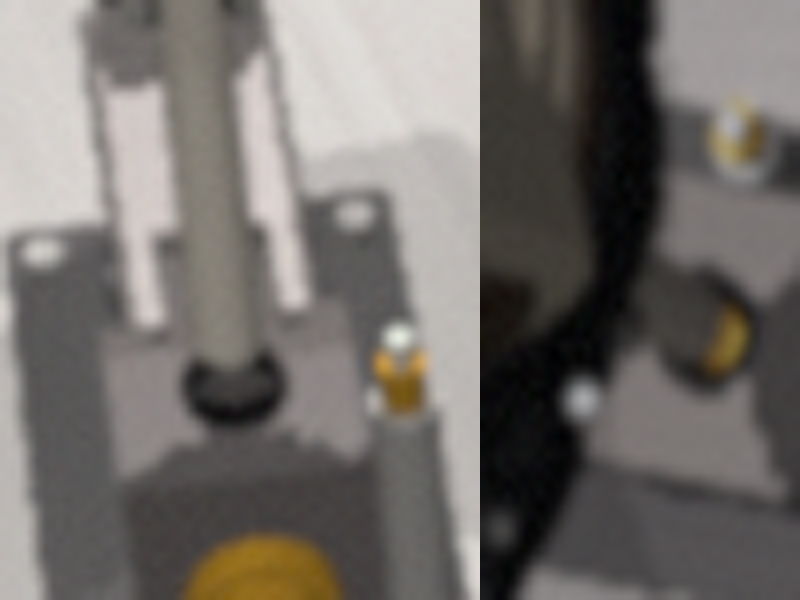

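Run:
```python
from h import *
p,d=eyes.camera("side");q,dt=eyes.camera("top")
def world(n,d):
    c=eyes.camera_params(n);E=c["extrinsics"];v,u=np.mgrid[0:480,0:640]
    return (np.stack([(u-c["cx"])/c["fx"]*d,(v-c["cy"])/c["fy"]*d,d],-1)-E[:3,3])@E[:3,:3]
W=world("side",d)
a=np.deg2rad(-11.3);R=np.array([[np.cos(a),np.sin(a)],[-np.sin(a),np.cos(a)]])
M=np.array([.519,.137])
for v in range(140,192,3):
    r=[]
    for u in range(234,249):
        w=W[v,u];l=R@(w[:2]-M)
        r.append((l[0],l[1],w[2]))
    r=np.array(r);k=(np.abs(r[:,1])<.03);
    if k.any():
        r=r[k];i=np.argmin(r[:,1]);print(v,"min y' pt",r[i].round(4),"x' range",r[:,0].min().round(4),r[:,0].max().round(4),k.sum())
cv2.imwrite("pics/t11.png",np.hstack([cv2.resize(q[285:318,217:250,::-1],(400,400),interpolation=2),cv2.resize(cv2.imread("pics/top0.png")[285:318,217:250],(400,400),interpolation=2)]))
```

```text
140 min y' pt [ 0.0115 -0.0116  0.2175] x' range -0.0044 0.0182 15
143 min y' pt [ 0.011  -0.0103  0.2105] x' range -0.005 0.0144 13
146 min y' pt [-0.0058 -0.0115  0.2076] x' range -0.0058 0.0093 10
149 min y' pt [ 0.0018 -0.0095  0.1988] x' range -0.0061 0.0088 10
152 min y' pt [ 0.003  -0.0064  0.1898] x' range -0.0052 0.0081 9
155 min y' pt [ 0.0024 -0.0072  0.1842] x' range -0.0058 0.0093 10
158 min y' pt [-0.0032 -0.0069  0.1784] x' range -0.0063 0.0087 10
161 min y' pt [-0.0021 -0.0061  0.1711] x' range -0.0053 0.008 9
164 min y' pt [ 0.0006 -0.006   0.1639] x' range -0.006 0.0093 10
167 min y' pt [-0.     -0.0084  0.1594] x' range -0.005 0.0086 9
170 min y' pt [ 0.0028 -0.0059  0.1502] x' range -0.0055 0.0081 9
173 min y' pt [ 0.0022 -0.0085  0.1457] x' range -0.0061 0.0093 10
176 min y' pt [ 0.0016 -0.0059  0.1368] x' range -0.0052 0.0087 9
179 min y' pt [ 0.0027 -0.0086  0.1321] x' range -0.0057 0.0081 9
182 min y' pt [-0.0013 -0.0073  0.1247] x' range -0.013 0.0095 11
185 min y' pt [ 0.0015 -0.0077  0.1176] x' range -0.0137 0.0114 15
188 min y' pt [ 0.0009 -0.0083  0.1111] x' range -0.0145 0.0102 15
191 min y' pt [-0.0083  0.0021  0.0963] x' range -0.0153 0.0095 15
```

View pics/t11.png

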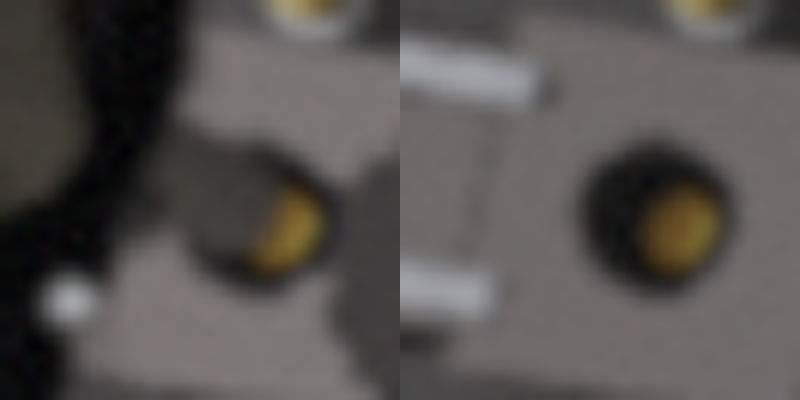

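{"fn": "drive_tool", "kwargs": {
  "plan": [
    [0,[0.0005,-0.0012,0],0],
    [0,[0,0,-0.003],0],
    [0,[0,0,-0.003],0],
    [0,[0,0,-0.002],0],
    [0,[0,0,-0.002],0],
    [0,[0,0,0],0]
  ]
}}

```text
time: 9.02
ee_pos: [0.5194, 0.1366, 0.177]
tcp_rot: [-180.0, 0.0, 78.7]
wrist_force: [-0.1, 0.2, 0.1]
opening: 0.0143
```

Run:
```python
from h import *
p,d=eyes.camera("side");q,_=eyes.camera("top")
o=monitor.get_obs();print(o["time"],o["ee_pos"],o["tcp_rot"],o["wrist_force"],o["torque"],o["opening"])
cv2.imwrite("pics/s12.png",np.hstack([cv2.resize(p[145:220,215:275,::-1],(480,600),interpolation=2),cv2.resize(q[270:330,210:250,::-1],(320,600),interpolation=2)]))
```

```text
9.125 [0.51951202 0.13657749 0.17723481] [ 1.79997673e+02 -2.14885221e-03  7.87126967e+01] [ 0.56021285 -0.36098465 -0.07193613] [-0.12034637 -0.04653919 -0.00135419] 0.01413493973809966
```

View pics/s12.png

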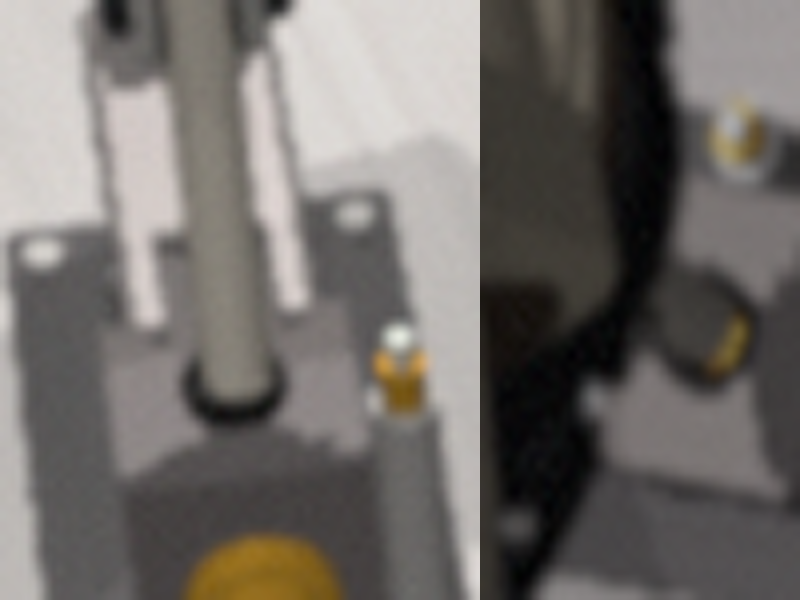

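{"fn": "drive_tool", "kwargs": {
  "plan": [
    [0,[0,0,-0.003],0],
    [0,[0,0,-0.003],0],
    [0,[0,0,-0.003],0],
    [0,[0,0,-0.002],0],
    [0,[0,0,0],0]
  ]
}}

```text
time: 9.75
ee_pos: [0.5193, 0.1366, 0.1659]
tcp_rot: [-180.0, 0.0, 78.7]
wrist_force: [-2.4, 0.4, -1.4]
opening: 0.014
```

Run:
```python
from h import *
o=monitor.get_obs();print(o["time"],o["ee_pos"],o["wrist_force"],o["torque"],o["opening"])
```

```text
9.75 [0.51925891 0.13655656 0.16587041] [-2.41960527  0.43856772 -1.41796008] [ 0.07002314  0.42421621 -0.01674849] 0.013961865699993938
```

{"fn": "drive_tool", "kwargs": {
  "plan": [
    [0,[-0.0005,0,-0.002],0],
    [0,[0,0,-0.002],0],
    [0,[0,0,-0.0015],0]
  ]
}}

```text
time: 10.12
ee_pos: [0.5191, 0.1367, 0.1614]
tcp_rot: [180.0, -0.0, 78.7]
wrist_force: [-3.0, -0.4, 10.2]
opening: 0.014
```

{"fn": "drive_tool", "kwargs": {
  "plan": [
    [0,[0,0,-0.0015],0],
    [0,[0,0,-0.0015],0]
  ]
}}

```text
time: 10.38
ee_pos: [0.5193, 0.1367, 0.1593]
tcp_rot: [179.9, -0.1, 78.7]
wrist_force: [-3.1, -0.3, 9.5]
opening: 0.014
```

{"fn": "drive_tool", "kwargs": {
  "plan": [
    [0,[0,0,-0.0015],0],
    [0,[0,0,-0.001],0]
  ]
}}

```text
time: 10.62
ee_pos: [0.5194, 0.1367, 0.1567]
tcp_rot: [179.9, -0.1, 78.7]
wrist_force: [-2.8, 1.0, 8.1]
opening: 0.0141
```

{"fn": "drive_tool", "kwargs": {
  "plan": [
    [0,[-0.0005,0,-0.001],0],
    [0,[0,0,-0.001],0]
  ]
}}

```text
time: 10.88
ee_pos: [0.519, 0.1367, 0.1545]
tcp_rot: [179.9, -0.1, 78.7]
wrist_force: [-1.8, -0.4, 9.0]
opening: 0.0139
```

{"fn": "drive_tool", "kwargs": {
  "plan": [
    [0,[0,0,-0.001],0],
    [0,[0,0,-0.001],0]
  ]
}}

```text
time: 11.12
ee_pos: [0.519, 0.1367, 0.1525]
tcp_rot: [179.9, -0.1, 78.7]
wrist_force: [-1.1, -0.4, 8.8]
opening: 0.014
```

{"fn": "drive_tool", "kwargs": {
  "plan": [
    [0,[0,0,-0.001],0],
    [0,[0,0,-0.001],0]
  ]
}}

```text
time: 11.38
ee_pos: [0.519, 0.1367, 0.1505]
tcp_rot: [179.9, -0.1, 78.7]
wrist_force: [-1.8, 0.5, 9.2]
opening: 0.0143
```

Run:
```python
from h import *
p,d=eyes.camera("side");q,_=eyes.camera("top")
o=monitor.get_obs();print(o["time"],o["ee_pos"],o["tcp_rot"],o["wrist_force"],o["torque"],o["opening"])
cv2.imwrite("pics/s13.png",np.hstack([cv2.resize(p[120:220,215:275,::-1],(360,600),interpolation=2),cv2.resize(p[175:205,255:275,::-1],(400,600),interpolation=2)]))
cv2.imwrite("pics/s13f.png",p[:,:,::-1])
```

```text
11.475 [0.51899861 0.13667635 0.150187  ] [ 1.79896046e+02 -4.81853766e-02  7.87131767e+01] [-1.22820735  0.78077889  5.53412198] [ 0.03234435  0.30428808 -0.01527245] 0.013812209212066558
```

View pics/s13.png

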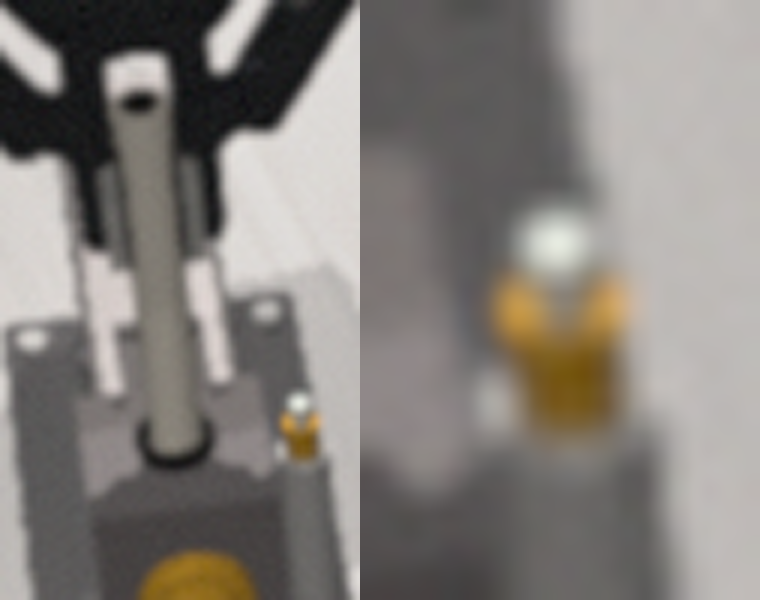

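{"fn": "drive_tool", "kwargs": {
  "plan": [
    [0,[0,0,-0.001],0],
    [0,[0,0,-0.001],0]
  ]
}}

```text
time: 11.72
ee_pos: [0.519, 0.1367, 0.1485]
tcp_rot: [179.9, -0.1, 78.7]
wrist_force: [-1.8, 0.5, 8.3]
opening: 0.0141
```

{"fn": "drive_tool", "kwargs": {
  "plan": [
    [0,[0,0,-0.001],0],
    [0,[0,0,-0.001],0]
  ]
}}

```text
time: 11.98
ee_pos: [0.519, 0.1367, 0.1465]
tcp_rot: [179.9, -0.1, 78.7]
wrist_force: [-1.4, -0.3, 8.1]
opening: 0.014
```

{"fn": "drive_tool", "kwargs": {
  "plan": [
    [0,[0,0,-0.001],0],
    [0,[0,0,-0.001],0]
  ]
}}

```text
time: 12.22
ee_pos: [0.519, 0.1367, 0.1445]
tcp_rot: [179.9, -0.1, 78.7]
wrist_force: [-1.4, 0.2, 7.4]
opening: 0.0139
```

Run:
```python
from h import *
p,d=eyes.camera("side")
o=monitor.get_obs();print(o["time"],o["ee_pos"],o["wrist_force"],o["opening"])
a=cv2.imread("pics/side0.png");b=cv2.imread("pics/s13f.png")
cv2.imwrite("pics/s14.png",np.hstack([cv2.resize(x[175:205,255:275],(260,390),interpolation=2) for x in (a,b,p[:,:,::-1])]))
cv2.imwrite("pics/s14f.png",p[:,:,::-1])
```

```text
12.275 [0.51899239 0.13670869 0.14427582] [-1.65857065 -0.4861201   4.29888852] 0.01418936804853272
```

View pics/s14.png

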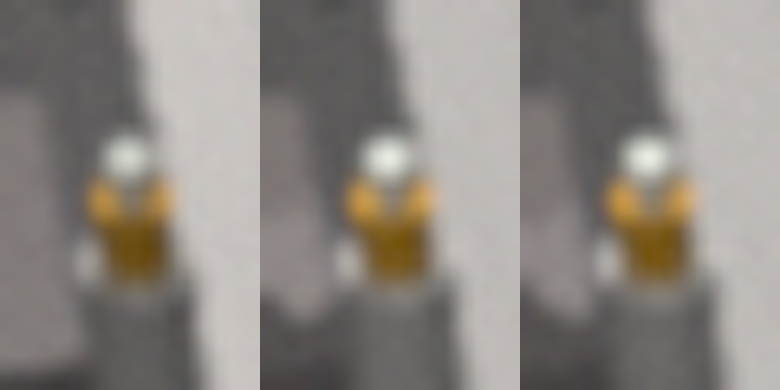

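{"fn": "drive_tool", "kwargs": {
  "plan": [
    [0,[0,0,-0.001],0],
    [0,[0,0,-0.001],0],
    [0,[0,0,-0.001],0]
  ]
}}

```text
time: 12.65
ee_pos: [0.519, 0.1367, 0.1415]
tcp_rot: [179.9, -0.1, 78.7]
wrist_force: [-1.7, -0.3, 8.6]
opening: 0.0139
```

{"fn": "drive_tool", "kwargs": {
  "plan": [
    [0,[0,0,-0.001],0],
    [0,[0,0,-0.001],0]
  ]
}}

```text
time: 12.9
ee_pos: [0.519, 0.1367, 0.1395]
tcp_rot: [179.9, -0.1, 78.7]
wrist_force: [-2.1, -0.1, 8.9]
opening: 0.0143
```

```bash
cat > pin.py <<'E'
from h import *
import sys
p,d=eyes.camera("side")
o=monitor.get_obs();print(o["time"],o["ee_pos"],o["wrist_force"],o["opening"])
a=cv2.imread("pics/side0.png");b=cv2.imread("pics/s13f.png")
cv2.imwrite(f"pics/{sys.argv[1]}.png",np.hstack([cv2.resize(x[175:205,255:275],(260,390),interpolation=2) for x in (a,b,p[:,:,::-1])]))
cv2.imwrite(f"pics/{sys.argv[1]}f.png",p[:,:,::-1])
w=p[180:196,258:270].astype(int);m=(w.min(2)>150);m&=(w.max(2)-w.min(2)<40)
print("white px",[(180+i,int(r[4:9].max())) for i,r in enumerate(w.min(2))])
E
python3 pin.py s15
```

```text
12.95 [0.51896904 0.13668157 0.13918707] [-1.40147004 -0.55800054  5.43240378] 0.013942249812701488
white px [(180, 160), (181, 159), (182, 154), (183, 139), (184, 127), (185, 144), (186, 202), (187, 214), (188, 170), (189, 124), (190, 108), (191, 83), (192, 71), (193, 102), (194, 127), (195, 139)]
```

View pics/s15.png

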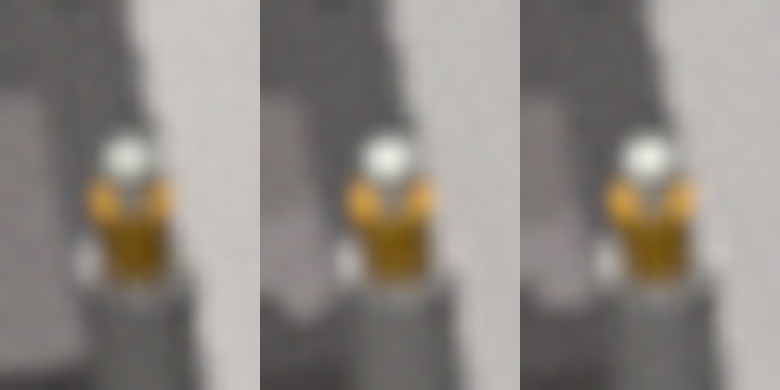

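{"fn": "drive_tool", "kwargs": {
  "plan": [
    [0,[0,0,-0.001],0],
    [0,[0,0,-0.001],0]
  ]
}}

```text
time: 13.2
ee_pos: [0.519, 0.1367, 0.1375]
tcp_rot: [179.9, -0.1, 78.7]
wrist_force: [-2.3, -0.2, 10.3]
opening: 0.014
```

{"fn": "drive_tool", "kwargs": {
  "plan": [
    [0,[0,0,-0.001],0],
    [0,[0,0,-0.001],0]
  ]
}}

```text
time: 13.45
ee_pos: [0.519, 0.1367, 0.1355]
tcp_rot: [179.9, -0.1, 78.7]
wrist_force: [-2.4, -0.1, 8.9]
opening: 0.0137
```

```bash
python3 pin.py s16
python3 - <<'E'
import cv2
p=cv2.imread("pics/s16f.png");q=cv2.imread("pics/s16.png")
import numpy as np
cv2.imwrite("pics/s16.png",np.hstack([cv2.resize(p[115:205,215:275],(400,600),interpolation=2),cv2.resize(q[:,520:],(400,600))]))
E
```

```text
13.5 [0.51898187 0.13667662 0.13528529] [-0.11124794  0.84650362  5.13600519] 0.014169951493044817
white px [(180, 160), (181, 159), (182, 157), (183, 140), (184, 125), (185, 118), (186, 152), (187, 207), (188, 203), (189, 158), (190, 115), (191, 81), (192, 73), (193, 102), (194, 129), (195, 142)]
```

View pics/s16.png

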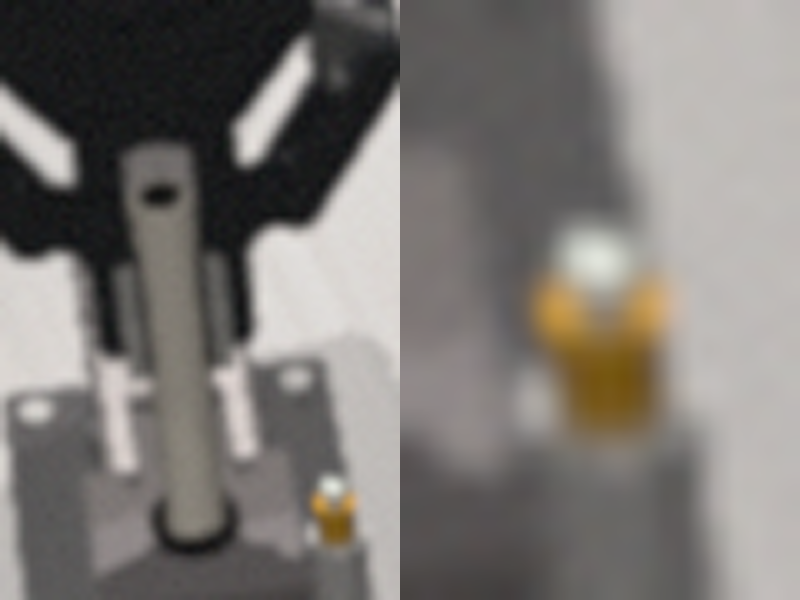

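{"fn": "drive_tool", "kwargs": {
  "plan": [
    [0,[0,0,-0.001],0],
    [0,[0,0,-0.001],0]
  ]
}}

```text
time: 13.75
ee_pos: [0.519, 0.1367, 0.1335]
tcp_rot: [179.9, -0.1, 78.7]
wrist_force: [-3.0, -0.5, 8.7]
opening: 0.0141
```

{"fn": "drive_tool", "kwargs": {
  "plan": [
    [0,[0,0,-0.001],0],
    [0,[0,0,-0.0005],0]
  ]
}}

```text
time: 14.0
ee_pos: [0.519, 0.1367, 0.132]
tcp_rot: [179.9, -0.1, 78.7]
wrist_force: [-1.9, -0.5, 8.4]
opening: 0.0141
```

{"fn": "drive_tool", "kwargs": {
  "plan": [
    [0,[0,0,-0.0005],0],
    [0,[0,0,-0.0005],0]
  ]
}}

```text
time: 14.25
ee_pos: [0.5191, 0.1367, 0.1312]
tcp_rot: [179.9, -0.1, 78.7]
wrist_force: [-2.3, -0.1, 12.4]
opening: 0.0142
```

{"fn": "drive_tool", "kwargs": {
  "plan": [
    [0,[0,0,-0.0005],0],
    [0,[0,0,-0.0005],0]
  ]
}}

```text
time: 14.5
ee_pos: [0.5192, 0.1368, 0.1308]
tcp_rot: [179.8, -0.1, 78.7]
wrist_force: [-2.8, 0.3, 16.3]
opening: 0.0143
```

```bash
python3 pin.py s17
```

```text
14.55 [0.51912735 0.13679358 0.13077716] [-3.83830135  0.33782007 13.77671399] 0.014096982887507407
white px [(180, 162), (181, 159), (182, 153), (183, 140), (184, 124), (185, 121), (186, 115), (187, 115), (188, 155), (189, 205), (190, 202), (191, 140), (192, 74), (193, 101), (194, 128), (195, 142)]
```

View pics/s17.png

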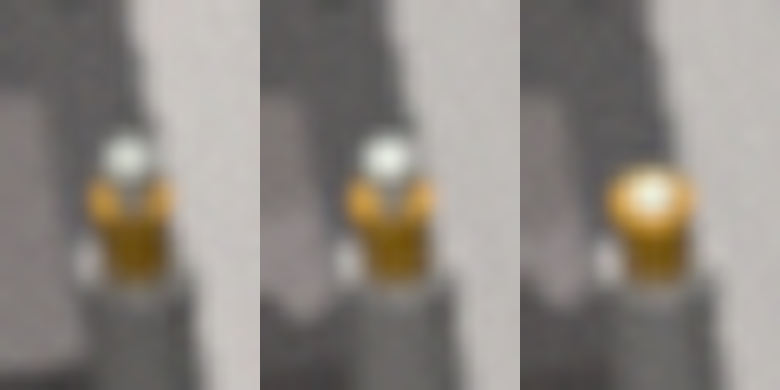

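{"fn": "drive_tool", "kwargs": {
  "plan": [
    [0,[0,0,-0.0005],0],
    [0,[0,0,-0.0005],0]
  ]
}}

```text
time: 14.8
ee_pos: [0.5193, 0.1369, 0.1305]
tcp_rot: [179.8, -0.1, 78.7]
wrist_force: [-4.9, -1.1, 20.1]
opening: 0.0141
```

```bash
python3 pin.py s18
```

```text
14.85 [0.5192642  0.13685239 0.13047514] [-4.75305717 -0.45478791 18.20706191] 0.013854907384040504
white px [(180, 162), (181, 160), (182, 155), (183, 143), (184, 126), (185, 119), (186, 116), (187, 109), (188, 133), (189, 193), (190, 206), (191, 149), (192, 71), (193, 99), (194, 130), (195, 138)]
```

{"fn": "drive_tool", "kwargs": {
  "plan": [
    [0,[0,0,-0.0005],0],
    [0,[0,0,-0.0005],0]
  ]
}}

```text
time: 15.1
ee_pos: [0.5194, 0.1369, 0.1301]
tcp_rot: [179.8, -0.1, 78.7]
wrist_force: [-6.6, -0.4, 23.7]
opening: 0.0143
```

```bash
python3 pin.py s19;python3 - <<'E'
from h import *
# ridge row (parabola peak) of pin in each shot
for f in ("side0","s13f","s15f","s16f","s17f","s18f","s19f"):
    w=cv2.imread(f"pics/{f}.png")[180:196,258:270].min(2).astype(float)[:,4:9].max(1)-115
    w=np.clip(w[4:12],0,None);print(f,(w*np.arange(184,192)).sum()/w.sum())
print(proj("side",(.567,.13,.104))-proj("side",(.567,.13,.098)))
E
```

```text
15.15 [0.51932668 0.13691207 0.13003541] [-5.73919015 -1.01185809 20.98678448] 0.014051723885427019
white px [(180, 161), (181, 160), (182, 153), (183, 141), (184, 128), (185, 121), (186, 116), (187, 106), (188, 132), (189, 194), (190, 206), (191, 149), (192, 72), (193, 101), (194, 131), (195, 138)]
side0 186.43231441048036
s13f 186.64705882352942
s15f 186.62886597938143
s16f 187.36996336996336
s17f 189.10894941634243
s18f 189.28270042194092
s19f 189.20746887966806
[-0.18982821 -2.50219378]
```

{"fn": "drive_tool", "kwargs": {
  "plan": [
    [0,[-0.0005,0,0.001],0],
    [0,[0,0,0.001],0],
    [0.5,[0,0,0],0],
    [0.5,[0,0,0],0],
    [0.5,[0,0,0],0]
  ]
}}

```text
time: 15.78
ee_pos: [0.5179, 0.1365, 0.1284]
tcp_rot: [-180.0, 0.0, 78.7]
wrist_force: [-0.7, -0.5, 0.8]
opening: 0.0425
```

```bash
python3 pin.py s20
python3 - <<'E'
import cv2
p=cv2.imread("pics/s20f.png")
cv2.imwrite("pics/s20b.png",cv2.resize(p[95:215,195:295],(500,600),interpolation=2))
E
```

```text
15.825 [0.51792761 0.1365105  0.12834063] [ 0.1543905  -0.73174316 -0.49931197] 0.04283797362094938
white px [(180, 162), (181, 158), (182, 155), (183, 142), (184, 125), (185, 121), (186, 115), (187, 117), (188, 168), (189, 211), (190, 193), (191, 124), (192, 70), (193, 90), (194, 119), (195, 133)]
```

View pics/s20b.png

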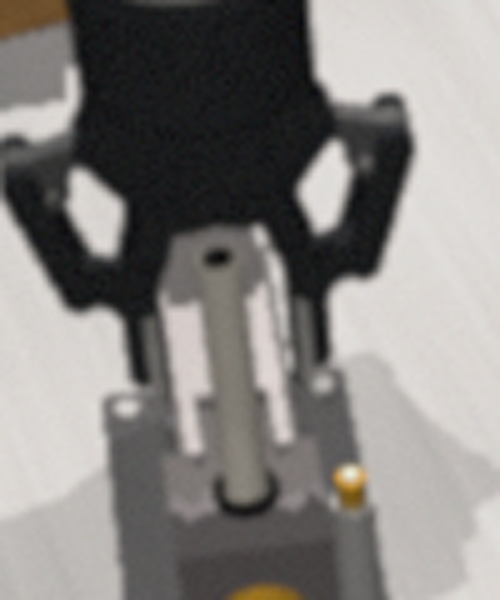

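Run:
```python
from h import *
def c(f):
    w=cv2.imread(f"pics/{f}.png")[180:196,258:270].min(2).astype(float)[:,4:9].max(1)-120
    w=np.clip(w[5:12],0,None);return (w*np.arange(185,192)).sum()/w.sum()
for f in ("s13f","s14f","s15f","s16f","s17f","s18f","s19f","s20f"): print(f,round(c(f),3))
ps=[]
for i in range(3):
    p,_=eyes.camera("side");cv2.imwrite(f"pics/s21_{i}.png",p[:,:,::-1]);print(round(c(f"s21_{i}"),3))
```

```text
s13f 186.706
s14f 186.732
s15f 186.717
s16f 187.529
s17f 189.372
s18f 189.652
s19f 189.634
s20f 189.134
189.168
189.161
189.157
```

Run:
```python
from h import *
for f in ("s13f","s14f","s15f","s16f","s17f","s18f","s19f","s20f","s21_0","s21_2"):
    g=cv2.imread(f"pics/{f}.png").min(2)[110:165,228:250].astype(float)
    # hole: darkest blob bounded by tube
    z=cv2.resize(g,None,fx=8,fy=8,interpolation=cv2.INTER_CUBIC)
    n,l,st,ce=cv2.connectedComponentsWithStats((z<55).astype(np.uint8))
    k=[i for i in range(1,n) if 300<st[i,4]<2500 and st[i,0]>0 and st[i,1]>0 and st[i,0]+st[i,2]<z.shape[1]]
    print(f,[(((ce[i]+.5)/8-.5)+[228,110]).round(2).tolist()+[int(st[i,4])] for i in k])
print(proj("side",(.519,.137,.1965)),proj("side",(.519,.137,.2025)))
```

```text
s13f [[237.74, 136.76, 668]]
s14f [[238.05, 139.54, 802]]
s15f [[238.31, 141.99, 708]]
s16f [[238.56, 143.79, 734]]
s17f [[238.85, 146.09, 756]]
s18f [[238.92, 146.19, 729]]
s19f [[238.98, 146.29, 736]]
s20f [[238.06, 146.07, 699]]
s21_0 [[238.07, 146.05, 696]]
s21_2 [[238.08, 146.04, 700]]
[237.47275453 146.71336711] [237.1326292  143.84848458]
```

{"fn": "drive_tool", "kwargs": {
  "plan": [
    [0.5,[0,0,0.015],0],
    [0.5,[0,0,0.03],0],
    [0.5,[0,0,0.03],0],
    [0,[0,0,0.01],0],
    [0,[0,0,0],0],
    [0,[0,0,0],0],
    [0,[0,0,0],0]
  ]
}}

```text
time: 16.85
ee_pos: [0.5176, 0.1364, 0.2126]
tcp_rot: [-179.9, 0.0, 78.7]
wrist_force: [0.4, 1.1, -0.3]
opening: 0.0
```

```bash
python3 pin.py s22
python3 - <<'E'
import cv2
p=cv2.imread("pics/s22f.png")
cv2.imwrite("pics/s22b.png",cv2.resize(p[75:215,185:301],(497,600),interpolation=2))
E
```

```text
16.9 [0.51770864 0.13647701 0.2128099 ] [ 0.34768911 -0.23179229 -0.50160332] -0.0002664395049931415
white px [(180, 158), (181, 159), (182, 151), (183, 135), (184, 124), (185, 116), (186, 114), (187, 115), (188, 162), (189, 206), (190, 188), (191, 121), (192, 67), (193, 100), (194, 127), (195, 135)]
```

View pics/s22b.png

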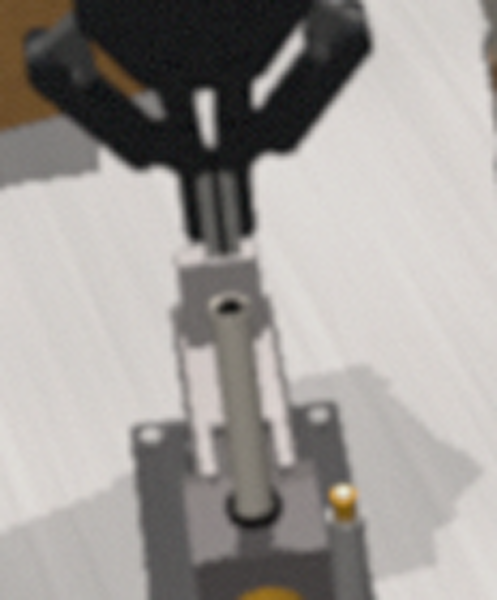

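{"fn": "drive_tool", "kwargs": {
  "plan": [
    [0,[0,0,-0.015],0],
    [0,[0,0,-0.01],0],
    [0,[0,0,-0.002],0],
    [0,[0,0,-0.002],0],
    [0,[0,0,0],0]
  ]
}}

```text
time: 17.52
ee_pos: [0.5181, 0.1366, 0.1848]
tcp_rot: [180.0, -0.0, 78.7]
wrist_force: [-0.3, 0.8, 0.1]
opening: 0.0004
```

{"fn": "drive_tool", "kwargs": {
  "plan": [
    [0,[0,0,-0.0015],0],
    [0,[0,0,-0.001],0]
  ]
}}

```text
time: 17.77
ee_pos: [0.5181, 0.1366, 0.1823]
tcp_rot: [180.0, -0.0, 78.7]
wrist_force: [0.6, 0.6, 0.4]
opening: 0.0001
```

{"fn": "drive_tool", "kwargs": {
  "plan": [
    [0,[0,0,-0.001],0],
    [0,[0,0,-0.001],0]
  ]
}}

```text
time: 18.02
ee_pos: [0.5185, 0.1367, 0.1814]
tcp_rot: [179.9, -0.1, 78.7]
wrist_force: [-0.3, -0.1, 10.4]
opening: 0.0
```

{"fn": "drive_tool", "kwargs": {
  "plan": [
    [0,[0,0,-0.001],0],
    [0,[0,0,-0.0005],0]
  ]
}}

```text
time: 18.27
ee_pos: [0.519, 0.1368, 0.181]
tcp_rot: [179.8, -0.1, 78.7]
wrist_force: [0.0, 0.1, 13.9]
opening: -0.0001
```

{"fn": "drive_tool", "kwargs": {
  "plan": [
    [0,[0,0,-0.0005],0],
    [0,[0,0,-0.0005],0]
  ]
}}

```text
time: 18.52
ee_pos: [0.5192, 0.1369, 0.1806]
tcp_rot: [179.7, -0.1, 78.7]
wrist_force: [-0.6, -0.6, 18.2]
opening: 0.0
```

```bash
python3 pin.py s23
```

```text
18.575 [0.51920457 0.13685433 0.18056445] [-0.49929446 -0.15561349 15.49266511] -8.864016507784201e-05
white px [(180, 161), (181, 159), (182, 152), (183, 139), (184, 125), (185, 119), (186, 113), (187, 107), (188, 133), (189, 189), (190, 204), (191, 145), (192, 71), (193, 98), (194, 127), (195, 140)]
```

{"fn": "drive_tool", "kwargs": {
  "plan": [
    [0,[0,0,0.002],0],
    [0,[0,0,0.003],0],
    [0,[0,0,0.005],0],
    [0,[0,0,0.02],0],
    [0,[0,0,0.02],0]
  ]
}}

```text
time: 19.2
ee_pos: [0.5178, 0.1365, 0.228]
tcp_rot: [-180.0, 0.0, 78.7]
wrist_force: [-0.3, -0.6, 0.1]
opening: 0.0004
```

```bash
python3 pin.py s24
```

```text
19.25 [0.51841015 0.13667442 0.23081647] [-1.23530604  0.12378637  1.06842225] -0.00012468511692711895
white px [(180, 157), (181, 156), (182, 151), (183, 135), (184, 121), (185, 115), (186, 112), (187, 114), (188, 160), (189, 206), (190, 193), (191, 129), (192, 68), (193, 98), (194, 126), (195, 136)]
```

{"fn": "drive_tool", "kwargs": {
  "plan": [
    [0,[0.008,0.0385,0.01],0],
    [0,[0.008,0.0385,0],0],
    [0,[0.008,0.0385,0],0],
    [0,[0.008,0.0385,0],0],
    [0,[0,0,0],0]
  ]
}}

```text
time: 19.88
ee_pos: [0.5499, 0.2928, 0.2359]
tcp_rot: [-179.9, 0.1, 78.9]
wrist_force: [-0.4, 1.1, 0.3]
opening: -0.0001
```

Run:
```python
from h import *
p,d=eyes.camera("side");q,_=eyes.camera("top")
o=monitor.get_obs();print(o["time"],o["ee_pos"],o["tcp_rot"],o["wrist_force"])
cv2.imwrite("pics/s25f.png",p[:,:,::-1])
cv2.imwrite("pics/s25.png",np.hstack([cv2.resize(p[60:220,190:310,::-1],(450,600),interpolation=2),cv2.resize(q[230:380,130:210,::-1],(320,600),interpolation=2)]))
# tab outer/inner top edges from start top image (crop coords) at z=.134
for c in [(80,118),(110,125),(50,235),(88,240)]:
    u,v=(np.array(c)+.5)/5-.5+[150,255]; w=onz("top",u,v,.134); 
    l=np.array([w[0]+.0017-.519,w[1]-.1367]);print(c,w.round(4),"head x,y",round(l@[.981,-.196],4),round(l@[.196,.981],4))
```

```text
19.975 [0.54984743 0.2906095  0.23693712] [-1.79951910e+02  5.60714044e-02  7.87536845e+01] [-0.11723626  0.60424932  0.30211621]
(80, 118) [0.5609 0.26   0.134 ] head x,y 0.0186 0.1295
(110, 125) [0.558 0.249 0.134] head x,y 0.0179 0.1181
(50, 235) [0.519  0.2687 0.134 ] head x,y -0.0242 0.1298
(88, 240) [0.5168 0.255  0.134 ] head x,y -0.0237 0.116
```

View pics/s25.png

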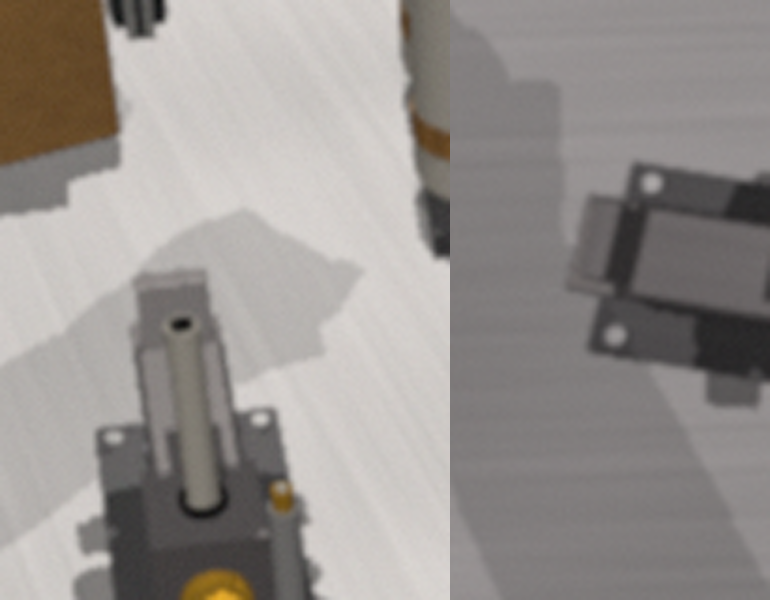

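{"fn": "drive_tool", "kwargs": {
  "plan": [
    [0,[0,0,-0.045],0],
    [0,[0,0,-0.045],0],
    [0,[0,0,-0.035],0],
    [0,[0,0,-0.018],0],
    [0,[0,0,0],0],
    [0,[0,0,0],0]
  ]
}}

```text
time: 20.72
ee_pos: [0.5507, 0.2907, 0.0966]
tcp_rot: [179.9, -0.1, 78.7]
wrist_force: [-0.1, -0.1, 1.2]
opening: -0.0001
```

Run:
```python
from h import *
p,d=eyes.camera("side");q,_=eyes.camera("top")
o=monitor.get_obs();print(o["time"],o["ee_pos"],o["tcp_rot"],o["wrist_force"])
cv2.imwrite("pics/s26.png",np.hstack([cv2.resize(p[60:220,190:310,::-1],(450,600),interpolation=2),cv2.resize(q[230:380,130:210,::-1],(320,600),interpolation=2)]))
c=eyes.camera_params("side");E=c["extrinsics"];v,u=np.mgrid[0:480,0:640]
W=(np.stack([(u-c["cx"])/c["fx"]*d,(v-c["cy"])/c["fy"]*d,d],-1)-E[:3,3])@E[:3,:3]
l=W[...,:2]-[.519,.1367];hx=l@[.981,-.196];hy=l@[.196,.981]
m=(d>0)&(hy>.135)&(hy<.19)&(abs(hx)<.05)&(W[...,2]>.06)
z=W[...,2]
for lo in np.arange(.09,.22,.01):
    k=m&(z>lo)&(z<lo+.01)
    if k.sum(): print(round(lo,3),k.sum(),"hy min",hy[k].min().round(4),"hx",hx[k].min().round(3),hx[k].max().round(3))
```

```text
20.825 [0.55080546 0.29086084 0.09648139] [ 1.79886023e+02 -9.22447572e-02  7.87035436e+01] [0.44136322 0.21319827 0.14250016]
0.11 3 hy min 0.149 hx -0.005 0.013
0.12 60 hy min 0.1434 hx -0.01 0.016
0.13 59 hy min 0.1432 hx -0.011 0.016
0.14 64 hy min 0.1423 hx -0.01 0.015
0.15 84 hy min 0.142 hx -0.027 0.031
0.16 207 hy min 0.14 hx -0.034 0.04
0.17 186 hy min 0.1382 hx -0.042 0.049
0.18 194 hy min 0.1371 hx -0.049 0.05
0.19 207 hy min 0.1362 hx -0.049 0.05
0.2 228 hy min 0.1363 hx -0.05 0.05
0.21 255 hy min 0.1352 hx -0.048 0.05
```

View pics/s26.png

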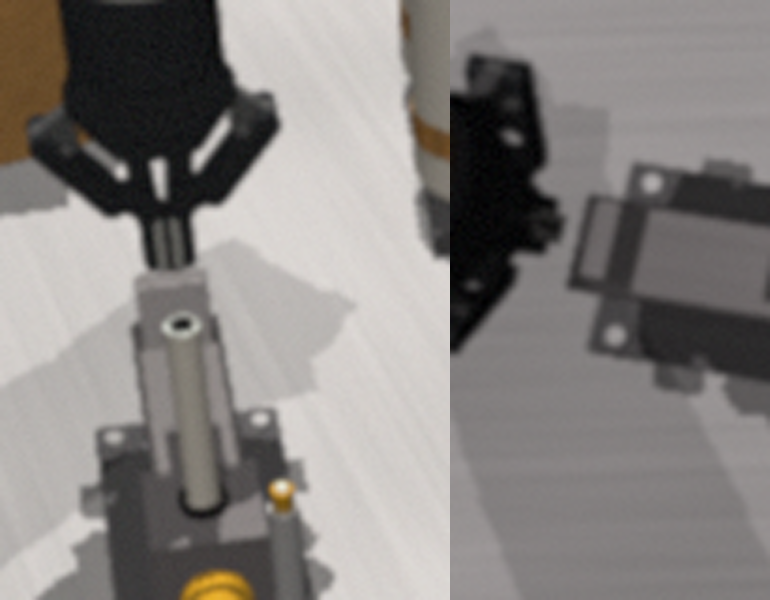

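{"fn": "drive_tool", "kwargs": {
  "plan": [
    [0,[0,0,-0.006],0],
    [0,[-0.001,-0.0049,0],0],
    [0,[-0.001,-0.0049,0],0],
    [0,[-0.001,-0.0049,0],0],
    [0,[-0.001,-0.0049,0],0],
    [0,[-0.001,-0.0049,0],0]
  ]
}}

```text
time: 21.58
ee_pos: [0.5451, 0.266, 0.0888]
tcp_rot: [180.0, -0.0, 78.7]
wrist_force: [0.0, 3.3, -0.4]
opening: -0.0001
```

{"fn": "drive_tool", "kwargs": {
  "plan": [
    [0,[-0.0008,-0.0039,0],0],
    [0,[-0.0008,-0.0039,0],0]
  ]
}}

```text
time: 21.82
ee_pos: [0.5435, 0.2581, 0.0888]
tcp_rot: [180.0, -0.0, 78.7]
wrist_force: [2.3, 2.7, 0.4]
opening: -0.0001
```

```bash
cat > look.py <<'E'
from h import *
import sys
p,d=eyes.camera("side");q,_=eyes.camera("top")
o=monitor.get_obs();e=o["ee_pos"];print(o["time"],e,o["tcp_rot"],o["wrist_force"],"hy",(e[0]-.519)*.196+(e[1]-.1367)*.981)
cv2.imwrite(f"pics/{sys.argv[1]}f.png",p[:,:,::-1]);cv2.imwrite(f"pics/{sys.argv[1]}t.png",q[:,:,::-1])
cv2.imwrite(f"pics/{sys.argv[1]}.png",np.hstack([cv2.resize(p[80:220,200:305,::-1],(450,600),interpolation=2),cv2.resize(q[250:350,150:250,::-1],(350,600),interpolation=2)]))
E
python3 look.py s27
```

```text
21.925 [0.54336416 0.25771596 0.08877086] [1.7999443e+02 2.4000441e-02 7.8691701e+01] [ 1.06868476  0.50203203 -0.54207843] hy 0.12349203253721285
```

View pics/s27.png

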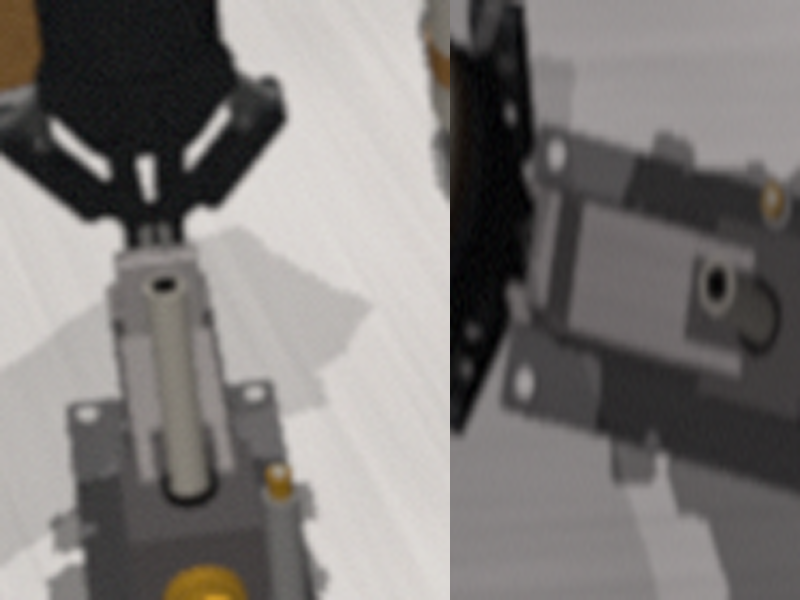

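{"fn": "drive_tool", "kwargs": {
  "plan": [
    [0,[-0.0008,-0.0039,0],0],
    [0,[-0.0006,-0.0029,0],0]
  ]
}}

```text
time: 22.18
ee_pos: [0.5421, 0.2513, 0.0887]
tcp_rot: [180.0, -0.0, 78.7]
wrist_force: [0.7, 2.1, 0.1]
opening: 0.0001
```

{"fn": "drive_tool", "kwargs": {
  "plan": [
    [0,[-0.0004,-0.002,0],0],
    [0,[-0.0003,-0.0015,0],0]
  ]
}}

```text
time: 22.42
ee_pos: [0.5413, 0.2478, 0.0887]
tcp_rot: [180.0, -0.0, 78.7]
wrist_force: [1.8, 2.1, 1.4]
opening: -0.0004
```

{"fn": "drive_tool", "kwargs": {
  "plan": [
    [0,[-0.0002,-0.001,0],0],
    [0,[-0.0002,-0.001,0],0]
  ]
}}

```text
time: 22.68
ee_pos: [0.5412, 0.2472, 0.0888]
tcp_rot: [180.0, -0.2, 78.7]
wrist_force: [3.3, 10.9, -1.4]
opening: -0.0003
```

```bash
python3 look.py s28
```

```text
22.775 [0.54120708 0.2472123  0.08877481] [ 1.79990263e+02 -1.47750958e-01  7.87560154e+01] [ 2.91757812  8.78580141 -2.3490697 ] hy 0.11276515593499573
```

View pics/s28.png

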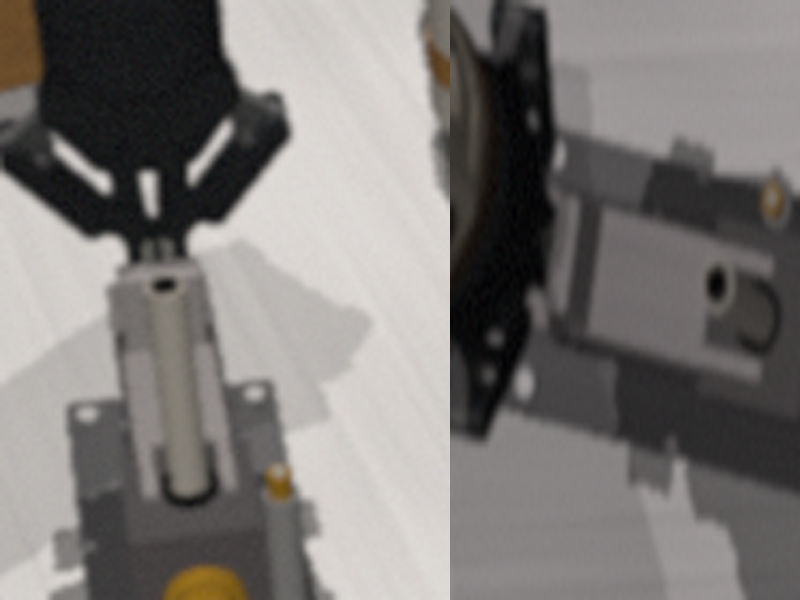

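{"fn": "drive_tool", "kwargs": {
  "plan": [
    [0,[-0.0002,-0.001,0],0],
    [0,[-0.0001,-0.0005,0],0]
  ]
}}

```text
time: 23.02
ee_pos: [0.5412, 0.2471, 0.0888]
tcp_rot: [180.0, -0.3, 78.8]
wrist_force: [3.7, 17.6, -4.1]
opening: -0.0002
```

{"fn": "drive_tool", "kwargs": {
  "plan": [
    [0,[0.001,0.0049,0],0],
    [0,[0.002,0.01,0],0],
    [0,[0.003,0.015,0],0],
    [0,[0,0,0.04],0],
    [0,[0,0,0.05],0],
    [0,[0,0,0.05],0],
    [0,[0,0.02,0.02],0],
    [0,[0,0,0],0]
  ]
}}

```text
time: 24.02
ee_pos: [0.5471, 0.296, 0.2499]
tcp_rot: [179.9, -0.1, 78.8]
wrist_force: [-0.3, -0.4, -1.1]
opening: -0.0001
```

```bash
python3 look.py s29; python3 pin.py s30
python3 - <<'E'
from h import *
p=cv2.imread("pics/s29t.png");cv2.imwrite("pics/s29w.png",p)
E
```

```text
24.125 [0.54653661 0.29462427 0.2474884 ] [-1.79945079e+02  6.32095106e-02  7.87505120e+01] [-0.28461665  0.22069444  0.22618415] hy 0.16032088741364045
24.175 [0.54638066 0.29421003 0.24712398] [ 0.71849743 -0.14182659 -0.6126489 ] 0.000185400930162439
white px [(180, 178), (181, 173), (182, 167), (183, 152), (184, 137), (185, 127), (186, 119), (187, 108), (188, 99), (189, 121), (190, 121), (191, 86), (192, 47), (193, 59), (194, 78), (195, 88)]
```

View pics/s29.png

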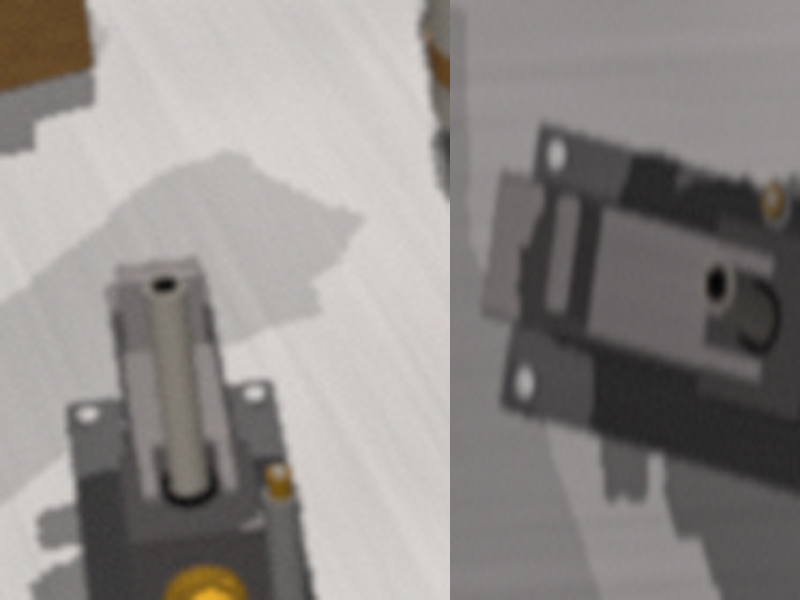

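View pics/s29w.png

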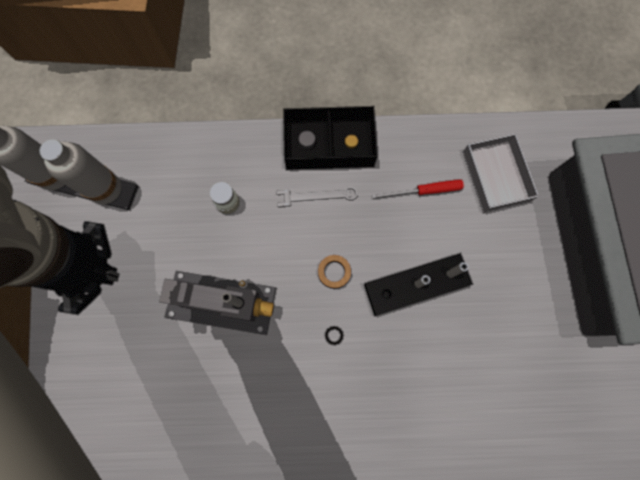

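View pics/s30f.png

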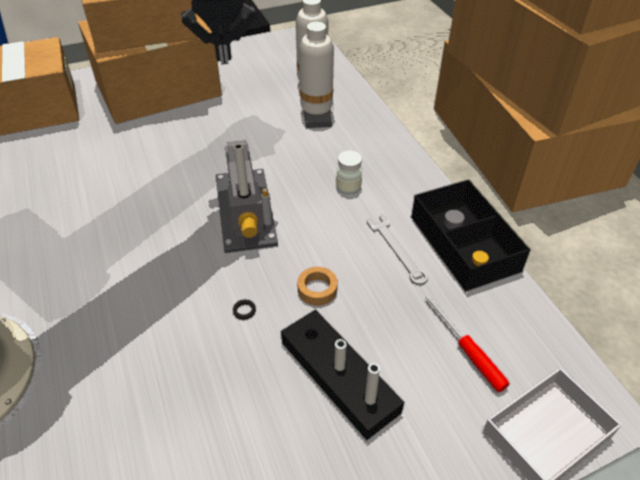

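Run:
```python
from h import *
t=cv2.imread("pics/s29t.png");crop(t,165,280,205,310,15,"pics/s31.png")
s=cv2.imread("pics/s30f.png");s0=cv2.imread("pics/side0.png")
cv2.imwrite("pics/s32.png",np.hstack([cv2.resize(x[175:205,255:275],(260,390),interpolation=2) for x in (s0,cv2.imread("pics/s24f.png"),cv2.convertScaleAbs(s,alpha=1.5))]))
for n,b in (("rack",(280,300,410,440)),("wrench",(360,210,430,290)),("ring",(225,295,265,325)),("tape",(290,262,345,308)),("jar",(330,145,370,195)),("driver",(420,290,510,395))):
    x0,y0,x1,y1=b;a=cv2.cvtColor(s0[y0:y1,x0:x1],6).astype(np.float32);c=cv2.cvtColor(s[y0:y1,x0:x1],6).astype(np.float32)
    print(n,np.round(cv2.phaseCorrelate(a,c)[0],2))
```

```text
rack [ 0.49 -0.04]
wrench [ 0.02 -0.03]
ring [ 0.01 -0.07]
tape [-0.05 -0.07]
jar [0.   0.05]
driver [-0.03  0.03]
```

View pics/s31.png

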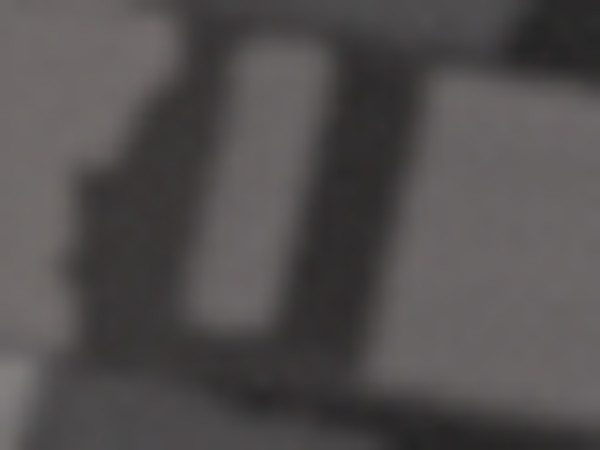

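View pics/s32.png

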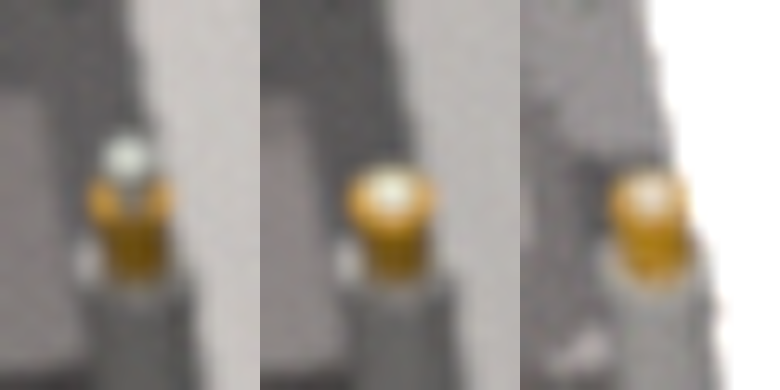

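Run:
```python
from h import *
for c,s,o in [((87,175),5,(150,255)),((260,185),15,(165,280))]:
    u,v=(np.array(c)+.5)/s-.5+np.array(o); w=onz("top",u,v,.134); l=np.array([w[0]+.0017-.519,w[1]-.1367]);print(w.round(4),(l@[.981,-.196]).round(4),(l@[.196,.981]).round(4))
```

```text
[0.5401 0.2565 0.134 ] -0.0011 0.122
[0.5352 0.2296 0.134 ] -0.0006 0.0946
```

Run:
```python
from h import *
a=cv2.cvtColor(cv2.imread("pics/side0.png"),6);b=cv2.cvtColor(cv2.imread("pics/s30f.png"),6)
for nm,(x0,y0,x1,y1) in {"short":(330,333,352,375),"mid":(362,358,386,408),"rackcorner":(345,400,410,440),"rackright":(380,380,410,430)}.items():
    print(nm,np.round(cv2.phaseCorrelate(a[y0:y1,x0:x1].astype(np.float32),b[y0:y1,x0:x1].astype(np.float32))[0],2))
a=cv2.cvtColor(cv2.imread("pics/top0.png"),6);b=cv2.cvtColor(cv2.imread("pics/s29t.png"),6)
for nm,(x0,y0,x1,y1) in {"short":(412,268,436,292),"mid":(446,258,472,280),"rackR":(430,245,485,300),"head":(225,285,290,345)}.items():
    print(nm,np.round(cv2.phaseCorrelate(a[y0:y1,x0:x1].astype(np.float32),b[y0:y1,x0:x1].astype(np.float32))[0],2))
```

```text
short [-0.    0.53]
mid [0.09 0.03]
rackcorner [ 0.01 -0.01]
rackright [ 0.   -0.05]
short [0.01 0.02]
mid [0.47 0.03]
rackR [-0.05  0.02]
head [-0.22 -0.03]
```

Nothing else has moved: the rack corners and tubes match the start pictures to the pixel. The tab is fully in and the pin is down, so I'm handing in.

```bash
python3 -c "
from workcell import job; print(job.job_done())"
```

```text
the job is handed in; nothing more can be done
None
```

The long tube is standing home in the filter head's socket with the lock fork fully in. I handed the job in at about 24 s of the 72 s allowed, and no verdict was reported.

- **Grasp:** My first close only caught the tube's top rim. In the pictures the fingertips were about 40 mm higher than the stated tool geometry. I reopened, went 40 mm lower and gripped the tube properly.
- **Fitting:** The tube passed the seal at about 10 N. It stopped about 50 mm below the mouth, where the force rose to 24 N in total, so under the 30 N limit. The telltale pin dropped about 6 mm at that point.
- **Re-press:** After I let go, the pin came back up roughly 0.5 mm. I pressed the tube's top once more with closed fingers at 18 N. The pin reached the same low point, then rose about as much again.
- **Lock:** I pushed the tab until it met its stop at about 17 N. It now measures about 95 mm from the socket's axis, which is the fully-in position.

**Last checks:**
- **Telltale:** The pin showed about 5.9 mm of poppet travel by pixel measurement after I first let go. That is good to only about 0.3 mm, so I can't tell it apart from the full 6 mm. In the final, darker picture it was still down.
- **Surroundings:** The tape, seal ring, wrench, driver, jar and rack corners match the start pictures to about 0.1 pixel. Each of the other two tubes matches in one camera and shows about 0.5 pixel in the other. I took that as image noise.
- **Robot:** The gripper is clear of everything.

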